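Hang the flag sign on the stall rail and slide it to its post

TASK

Take the blank slate sign out of its holder, hook it over the steel rail at the open right-hand end and slide it along under the shelf board until it hangs right up against the dark marker post. Nobody has measured how high the rail is, so find it gently by touch or by eye and do not ram the rack. Leave the sign hanging square to the rail and still, and leave the bottle, jar and carton alone.

Things in the scene. Friction and masses are not known exactly. Their poses are not given: they have to be found in the camera images.
- sign_center (a point): Centre of the panel of the sign: rigid light wood with dark slate faces, 130 mm long (x), 12 thick (y), 100 tall (z), about 180 g, wire hook on its top edge. It starts upright in the holder, +x away from the robot (yaw -0.25 to 0.3 rad). Its free -x upper corner can be pinched across the 12 mm, with the tool tilted back towards the robot in the plane of the panel.
- sign_hook (a point): Underside of the hook's arch, 120 mm above sign_center, same axes; it rests on the rail. The hook is 8 mm wire in the panel's plane: stem at x = -17 mm (wire centre), half circle, nose at x = +17 mm flaring to +25 mm at its tip. The nose ends 34 mm below this point and 36 mm above the panel's top edge; the rail must enter through that 36 mm gap, open to +x. Hook top: 8 mm above this point.
- sign: The sign's frame, axes as above, origin at the middle of the panel's lower edge (50 mm below sign_center).
- holder: Fixed dark block 120 x 70 x 35 mm with a 14.6 mm wide slot along its x, 25 mm deep, open at both ends; the slot's floor is 10 mm above the table. The sign's lower edge stands in it. Origin: centre of its underside, on the table.
- rack: Fixed rack. Origin on the table under the middle of the rail; x away from the robot, y along the rail to the left, yaw within 0.1 rad. Foot plank 80 x 540 x 18 mm, 36 mm square end posts at y = +-252 mm. A round steel rail, 14 mm thick, runs between the posts straight above the y axis. Its height is NOT given: rail top 225 to 265 mm above the table; rail and board are clamped, firm up to 100 N.
- rack_board (a point): On the table under the middle of the shelf board (axes as the rack). Board: x = -45 to +52, y = -100 to +264 mm in the rack frame, 16 mm thick, underside 22 mm above the top of the rail, fixed to the rail's frame. Under it a hook slides freely but cannot be put on or off; a gripper passes its front only tilted back, 20 to 50 degrees. Jars up to 55 mm tall stand on it.
- rack_open (a point): On the table under the middle of the open end of the rail, (0, -165) mm in the rack frame. The rail is free from above for 65 mm either way along y, between the right-hand post and the shelf board. The sign goes on here: hook raised, moved in towards +x, then lowered onto the rail.
- marker: Fixed dark wooden post, 40 (x) x 24 (y) x 117 mm tall, on the rack's foot plank, top 135 mm above the table; its -x face is under the rail. Origin: centre of its underside, axes as the rack's, y = +20 to +140 mm in the rack frame. The sign touches its right (-y) face when sign_center is 18 mm to the -y side of this origin.
- wine_center (a point): Bystander: green wine bottle, 72 mm thick, 270 mm tall, upright, to the robot's right. Point: half-way up.
- honey_center (a point): Bystander: amber jar, 70 mm thick, 90 mm tall, on the left. Point: half-way up.
- carton_center (a point): Bystander: closed cardboard carton 110 x 150 x 80 mm on the left. Point: its centre.
Not all that is in view belongs to the job. Of the things like the sign, leave any that is blue, orange or pink; of the rest the smaller one is meant.

How it is judged:
On the way:
1. the sign's hook is over the rail at the open end (x of sign_hook in the frame of rack between -0.014 and 0.014 m and y of sign_hook in the frame of rack between -0.235 and -0.09 m and z of sign_hook in the frame of rack between 0.215 and 0.32 m), for 0.1 s.
At the end, for the whole second after the job is handed in: The sign is let go and hangs still by its hook on the rail, upright within 0.15 rad and square to the rail within 0.3 rad, its hook within 12 mm of the line of the rail and at rail height, and the panel against the -y face of the marker post or no more than 8 mm from it (x of sign_hook in the frame of rack between -0.012 and 0.012 m and z of sign_hook in the frame of rack between 0.215 and 0.275 m and y of sign_center in the frame of marker between -0.026 and -0.014 m and angle between sign_center's own z axis and vertical below 0.15 rad and angle between the y axis of sign_center and the y axis of rack, either way round below 0.3 rad and contact force between sign and rack above 0.3 N and linear speed of sign below 0.02 m/s and angular speed of sign below 0.15 rad/s); the robot touches nothing.
It fails at once if the sign is tipped over (angle between sign_center's own z axis and vertical above 0.9 rad).
It fails at once if the rack is rammed with more than 70 N (contact force between anything else and rack above 70 N).
It fails at once if a bystander is moved by more than 30 mm or tipped (distance of any of wine_center, honey_center, carton_center from where it was at the start of the episode above 0.03 m or angle between any of wine_center, honey_center, carton_center's own z axis and vertical above 0.5 rad).
It also fails if it takes over 69 s, if anything falls off the work surface, if the arm or the gripper's body presses on something with over 40 N, if the wrist force passes 120 N, or if a joint passes its speed limit or range.

ROBOT

A 7-joint arm with a two-finger parallel gripper is mounted at the origin on the work surface. World frame = base frame: x ahead of the robot, y to its left, z up, the work surface at z = 0. Lengths are in m, angles in rad, forces in N, time in s.
With the tool pointing down it reaches from about 0.425 to 0.875 m from the base axis. Payload 4.7 kg.
Tool frame: the origin (TCP) lies between the finger pads; the fingertips stand 14 mm ahead of it and the grasp point (between the pads) lies 5 mm behind it; x points along the fingers, y is the direction in which the jaws open and shut, and the axes are right-handed (so a half turn about x gives the same grasp; the last joint's range is limited). The gripper opens to 87 mm and grips with 3 to 60 N. Pads are 19 mm wide; open, the fingers measure 117 mm over their backs; the gripper's body (75 mm by 190 mm) begins 51 mm behind the grasp point.
Start: joints at [1.333, 0.321, -0.07, 1.45, 0.023, 1.371, -0.057], TCP at [0.162, -0.63, 0.237] pointing down, gripper open.
Joint ranges: [-2.86, 2.86], [-0.3, 2.09], [-1.38, 1.24], [0.06, 2.45], [-1.56, 4.7], [0.09, 2.05], [-2.69, 2.69]. Speed limits (rad/s): [2.57, 2.57, 3.14, 3.14, 3.14, 3.14, 3.14].

INTERFACE

Orientations are given as a unit quaternion [x, y, z, w].
In Python, from bench import manip gives the robot as it stands.
- The arm moves only by the tool step_arm, never from a script. Its argument "steps" is text: rows parted by semicolons, each of 7 numbers parted by spaces: the finger opening in cm, from 0 to 8.7, then the shift along the tool's x, y, z in cm, then the turn, a rotation vector about the tool's x, y, z in rad. A call has 1 to 10 rows; each row is the pose to reach, as a shift and turn from the pose measured when the call began, along the tool's axes at that moment; what a row does not reach only later rows make up. A row lasts 1/12 s, in which the tool goes at most 41.7 mm and 7.16 degrees, less where a joint would pass 70% of its speed; a pose out of reach is approached as far as the arm can. A call with a gripper value outside its range is refused whole. The fingers move at their own pace and stop on an object; "squeeze" is the grip in N (left out, the last holds). Time passes only in rows, so rows that repeat a pose let the fingers close. It gives the time, the measured TCP pose, the force and the opening at its end, in the units of the state.
- manip.get_state(): the state, without advancing time (a new reading comes with each control period).
- manip.snapshot(name): name is "side" or "top"; returns (picture, depth): 400x640x3 uint8, red, green, blue; 400x640 float32, m along the optical axis (not along the pixel's ray), 0 where there is no reading.
- manip.camera_params(name): a dict with "fx", "fy", "cx", "cy" (pixels), "world_from_camera" (4x4, takes a point from camera to world coordinates). Camera axes: x right, y up, looking along -z (the intrinsics and any distortion apply to the point x, -y, -z); pixel columns grow to the right and rows downward; lengths in m; the calibration is good to about 2 mm. A picture is of the moment at which its call begins. camera_params takes no time and is no camera call.
- manip.close_job(): hands the job in, once; it reports no verdict.
The state is a dict: "time": time; "joints": joint angles; "joint_vel": joint speeds; "effort": joint torques, N m; "position": TCP position; "orientation": TCP orientation; "force": force on the tool from outside, world axes, zero at the start; "moment": the same for the moment, N m; "opening": finger opening in m.
Only numpy, scipy, OpenCV 4.12 (cv2) and the standard library are available. Lean on these libraries where they do the work, as an engineer would, in place of code of your own. Each camera call takes 0.05 s, during which the arm holds its last target.

## Working session

There is one attempt and no reset: what is moved stays moved. The work goes in short steps, Python scripts to look and compute and a tool call to move; the robot and the scene stay as the last step left them, time stands still between calls to the robot, and variables do not carry over. Pictures are saved under pics/ and viewed, and the job is handed in when it is done.

Besides the shell and the picture viewer there is one more tool, called after ">>>" as a command line: name --argument value ..., lists and objects as JSON in quotes. step_arm: Moves the arm, as the interface text tells. Its arguments: {"type":"object","properties":{"steps":{"type":"string"},"squeeze":{"type":"number"}},"required":["steps"]}

```bash
ls; mkdir -p pics
python3 - <<'E'
from bench import manip
import cv2,numpy as np
s=manip.get_state();print(s)
for n in("side","top"):
    im,d=manip.snapshot(n);np.savez(f'{n}0.npz',im=im,d=d)
    cv2.imwrite(f'pics/{n}0.png',im[:,:,::-1])
    p=manip.camera_params(n);print(n,p)
E
```

```text
pics
{'time': 0.0, 'joints': array([ 1.33309752,  0.32183199, -0.07009091,  1.45167614,  0.02261255,
        1.37079651, -0.05692385]), 'joint_vel': array([-3.87848789e-05, -1.40946838e-03,  1.18200762e-04,  5.69204975e-04,
       -1.06548344e-03,  6.17756253e-04,  6.37613579e-04]), 'effort': array([-6.39787177e-04, -4.91282451e+01, -4.04092055e-01, -3.12525523e+01,
       -6.37707487e-02,  4.35399322e-02,  1.93211858e-04]), 'position': array([ 0.1617658 , -0.62900333,  0.23545513]), 'orientation': array([-0.70138565, -0.08946381,  0.7016326 , -0.08812536]), 'force': array([-0.30978379,  0.36164061, -0.73815364]), 'moment': array([ 0.02544754, -0.00179536, -0.06295199]), 'opening': 0.08710334947093476}
side {'fx': 490.2269602279427, 'fy': 490.2269602279427, 'cx': 324.9328576517051, 'cy': 205.5783504816615, 'world_from_camera': array([[-0.73990828,  0.49634032, -0.4540727 , -0.19422362],
       [-0.67242778, -0.52622289,  0.52050969,  0.79699963],
       [ 0.0194065 ,  0.69046053,  0.7231097 ,  1.20324482],
       [ 0.        ,  0.        ,  0.        ,  1.        ]])}
top {'fx': 396.234696502417, 'fy': 396.234696502417, 'cx': 320.42993422733053, 'cy': 196.62883449710492, 'world_from_camera': array([[-2.01402487e-02,  9.85052014e-01, -1.71075713e-01,
         2.83005547e-01],
       [-9.99793866e-01, -2.02827024e-02,  9.15268961e-04,
         1.89903796e-02],
       [-2.56829024e-03,  1.71058883e-01,  9.85257460e-01,
         1.27853272e+00],
       [ 0.00000000e+00,  0.00000000e+00,  0.00000000e+00,
         1.00000000e+00]])}
```

View pics/side0.png

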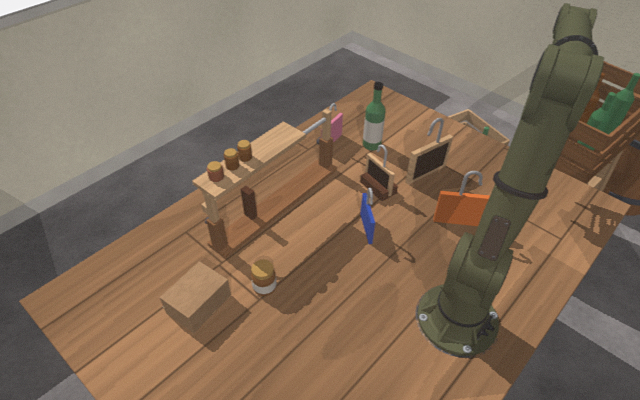

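View pics/top0.png

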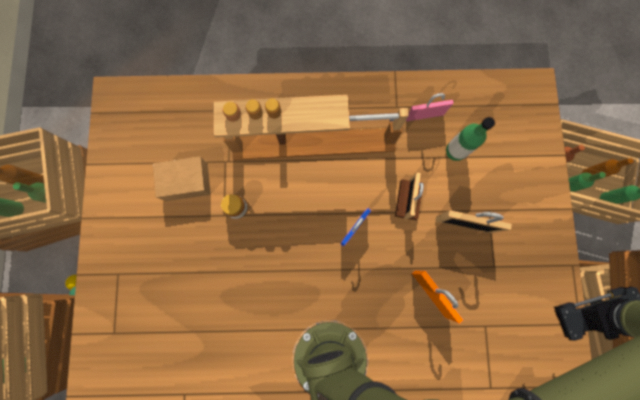

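Side view: the small slate sign stands in the dark holder at about (380,172), with a larger slate decoy at (430,157). The rail's open end is at about (316,127) and the marker at (248,203). The top view shows the sign at about (412,196), the rail at (350–405,117) and the bottle at (468,140). I'll enlarge these areas.

Run:
```python
import cv2,numpy as np
def crop(n,x0,x1,y0,y1,k,out):
    im=np.load(f'{n}0.npz')['im'][y0:y1,x0:x1,::-1]
    im=cv2.resize(im,None,fx=k,fy=k,interpolation=cv2.INTER_CUBIC)
    for x in range((x0+9)//10*10,x1,10):
        cv2.line(im,((x-x0)*k,0),((x-x0)*k,5),(0,0,255),1)
        if x%20==0: cv2.putText(im,str(x),((x-x0)*k,16),0,.4,(0,0,255),1)
    for y in range((y0+9)//10*10,y1,10):
        cv2.line(im,(0,(y-y0)*k),(5,(y-y0)*k),(0,0,255),1)
        if y%20==0: cv2.putText(im,str(y),(6,(y-y0)*k+4),0,.4,(0,0,255),1)
    cv2.imwrite(out,im)
crop('side',340,440,110,220,5,'pics/c1.png')
crop('side',190,350,90,260,4-1,'pics/c2.png')
crop('top',340,480,80,230,4,'pics/c3.png')
crop('top',200,420,80,170,3,'pics/c4.png')
```

```text
(no output)
```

View pics/c1.png

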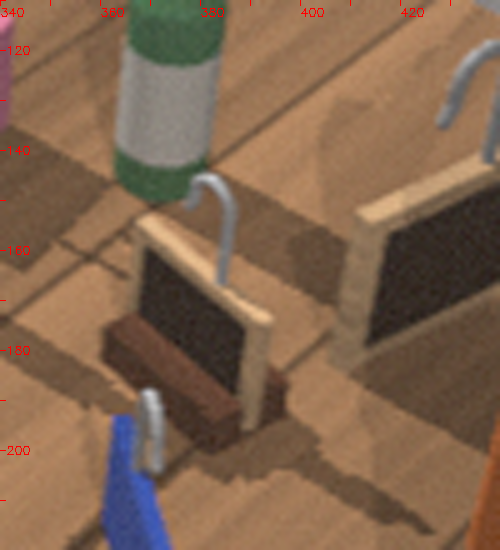

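View pics/c2.png

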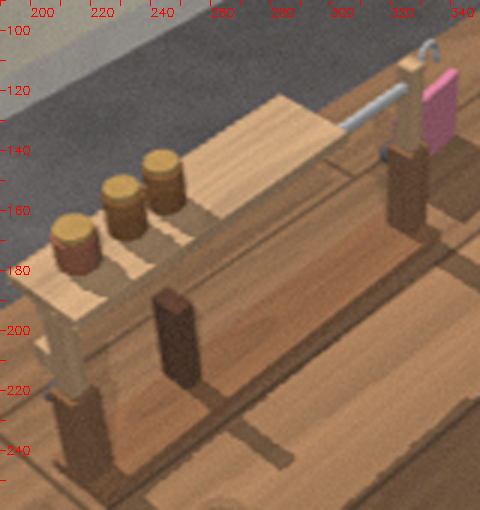

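View pics/c3.png

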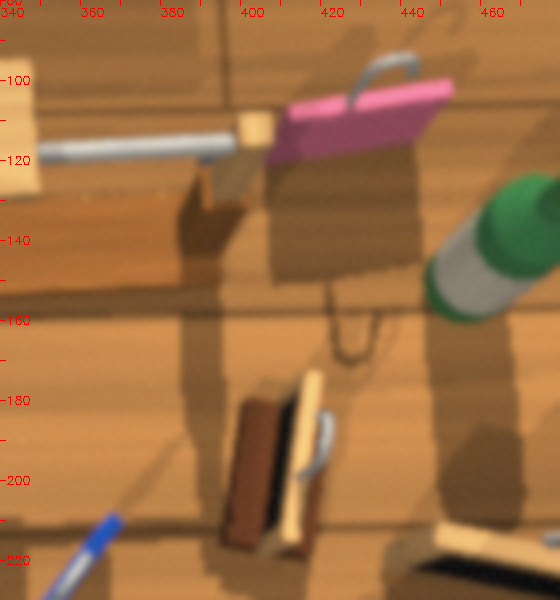

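View pics/c4.png

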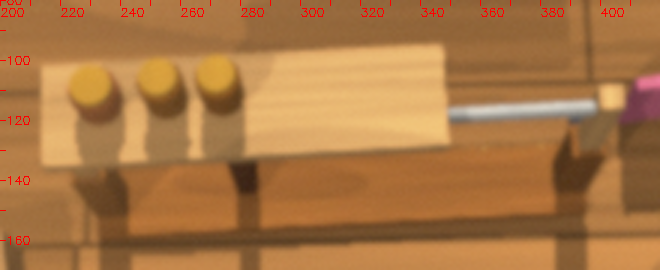

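```bash
cat > h.py <<'E'
import numpy as np
from bench import manip
P={n:manip.camera_params(n) for n in('side','top')}
def ray(n,u,v):
    p=P[n];T=p['world_from_camera'];d=np.array([(u-p['cx'])/p['fx'],-(v-p['cy'])/p['fy'],-1.])
    return T[:3,3],T[:3,:3]@d
def atz(n,u,v,z):
    o,d=ray(n,u,v);return o+d*(z-o[2])/d[2]
def atd(n,u,v,D):
    o,d=ray(n,u,v);return o+d*D
def tri(a,b):
    o1,d1=ray(*a);o2,d2=ray(*b)
    A=np.stack([d1,-d2],1);s=np.linalg.lstsq(A,o2-o1,rcond=None)[0]
    p,q=o1+s[0]*d1,o2+s[1]*d2;return (p+q)/2,np.linalg.norm(p-q)
def proj(n,X):
    p=P[n];T=p['world_from_camera'];c=T[:3,:3].T@(np.asarray(X)-T[:3,3])
    return p['cx']+p['fx']*c[0]/-c[2],p['cy']+p['fy']*c[1]/c[2]
def cloud(n,d):
    p=P[n];T=p['world_from_camera'];v,u=np.mgrid[0:400,0:640]
    c=np.stack([(u-p['cx'])/p['fx']*d,-(v-p['cy'])/p['fy']*d,-d],-1)
    return c@T[:3,:3].T+T[:3,3]
E
python3 - <<'E'
from h import *
np.set_printoptions(precision=4,suppress=True)
print('sign top far/near', atz('top',416,173,.11),atz('top',410,215,.11))
print('side', atz('side',369,154,.11),atz('side',391,175,.11))
for n in('side','top'):
    d=np.load(f'{n}0.npz')['d'];C=cloud(n,d)
    pts={'side':{'rail':[(305,127),(310,123),(316,120),(320,118)],'board':[(215,182),(262,175),(290,140),(280,130)],'marker top':[(246,189),(249,192)],'post top':[(323,111)],'sign top':[(380,164),(374,158),(387,170)],'holder':[(375,185),(367,180)],'hook':[(381,145),(383,155)]},
     'top':{'rail':[(360,118),(370,117),(380,117),(390,116)],'board':[(220,130),(300,130),(340,120),(340,100)],'post':[(401,112)],'sign top':[(415,180),(413,195),(411,210)],'holder':[(400,195),(396,215)]}}[n]
    for k,l in pts.items():
        for u,v in l: print(n,k,u,v,d[v,u],C[v,u])
E
```

```text
sign top far/near [ 0.5524 -0.2724  0.11  ] [ 0.4251 -0.2467  0.11  ]
side [ 0.5469 -0.2754  0.11  ] [ 0.4276 -0.2422  0.11  ]
side rail 305 127 1.9568108 [ 0.9089 -0.3331  0.0033]
side rail 310 123 1.9863737 [ 0.9186 -0.3723 -0.0033]
side rail 316 120 2.0062792 [ 0.9177 -0.407  -0.0064]
side rail 320 118 1.99504 [ 0.9034 -0.4155  0.0063]
side board 215 182 1.3445648 [0.6715 0.2659 0.2698]
side board 262 175 0.0 [-0.1942  0.797   1.2032]
side board 290 140 1.4780914 [ 0.653  -0.0056  0.2689]
side board 280 130 1.5090295 [ 0.7088 -0.0179  0.27  ]
side marker top 246 189 1.5231448 [0.7044 0.142  0.1326]
side marker top 249 192 1.5139644 [0.6876 0.1446 0.1329]
side post top 323 111 1.6176417 [ 0.6999 -0.2049  0.2489]
side sign top 380 164 1.6560215 [ 0.4898 -0.264   0.1063]
side sign top 374 158 1.6701131 [ 0.5209 -0.27    0.1107]
side sign top 387 170 1.6245718 [ 0.4498 -0.249   0.1139]
side holder 375 185 1.6910205 [ 0.4811 -0.2367  0.0328]
side holder 367 180 1.7048448 [ 0.5158 -0.2356  0.0347]
side hook 381 145 1.596634 [ 0.4936 -0.2607  0.1885]
side hook 383 155 1.8593705 [ 0.5823 -0.4199 -0.0046]
top rail 360 118 1.1037614 [ 0.6854 -0.0967  0.2282]
top rail 370 117 1.106196 [ 0.6884 -0.1249  0.2263]
top rail 380 117 1.100352 [ 0.6857 -0.1519  0.2318]
top rail 390 116 1.1017689 [ 0.6884 -0.18    0.2309]
top board 220 130 1.0575883 [0.6445 0.2824 0.2676]
top board 300 130 1.0587603 [0.6406 0.069  0.266 ]
top board 340 120 1.0619864 [ 0.6659 -0.0386  0.2672]
top board 340 100 1.0754777 [ 0.7243 -0.0404  0.2636]
top post 401 112 1.0852532 [ 0.6925 -0.2073  0.2484]
top sign top 415 180 1.1973741 [ 0.5316 -0.2688  0.1067]
top sign top 413 195 1.1895522 [ 0.4857 -0.26    0.1066]
top sign top 411 210 1.1775148 [ 0.4399 -0.2504  0.1109]
top holder 400 195 1.2616309 [ 0.4988 -0.2356  0.0357]
top holder 396 215 1.2645904 [ 0.4367 -0.2221  0.0219]
```

Run:
```python
from h import *
import cv2
np.set_printoptions(precision=4,suppress=True)
A=[]
for n in('side','top'):
    z=np.load(f'{n}0.npz');d=z['d'];C=cloud(n,d);im=z['im'].astype(int)
    # board
    m=(abs(C[...,2]-.268)<.012)&(C[...,0]>.58)&(C[...,0]<.78)&(abs(C[...,1]-.1)<.25)&(d>0)
    m=cv2.morphologyEx(m.astype(np.uint8),cv2.MORPH_OPEN,np.ones((3,3)))>0
    p=C[m]; r=cv2.minAreaRect((p[:,:2]*1000).astype(np.float32)); print(n,'board z med',np.median(p[:,2]),len(p),r)
    # sign
    m=(C[...,2]>.045)&(C[...,2]<.125)&(C[...,0]>.38)&(C[...,0]<.6)&(C[...,1]<-.215)&(C[...,1]>-.31)&(d>0)
    p=C[m];print('sign pts',len(p),p.min(0),p.max(0))
    c=np.polyfit(p[:,0],p[:,1],1);res=p[:,1]-np.polyval(c,p[:,0]);k=abs(res)<.012
    c=np.polyfit(p[k,0],p[k,1],1);print('fit yaw',np.arctan(c[0]),'y at .49',np.polyval(c,.49),res.std(),k.sum(), np.percentile(p[:,0],[1,99]))
    # holder top
    m=(abs(C[...,2]-.035)<.006)&(C[...,0]>.38)&(C[...,0]<.6)&(C[...,1]<-.18)&(C[...,1]>-.34)&(d>0)
    m=cv2.morphologyEx(m.astype(np.uint8),cv2.MORPH_OPEN,np.ones((2,2)))>0
    p=C[m];print('holder',len(p),cv2.minAreaRect((p[:,:2]*1000).astype(np.float32)))
    # marker top
    m=(abs(C[...,2]-.135)<.01)&(abs(C[...,0]-.69)<.06)&(abs(C[...,1]-.13)<.06)&(d>0)
    p=C[m];print('marker',len(p),p.mean(0) if len(p) else '')
    if len(p): print(p.min(0),p.max(0))
    # rail top
    if n=='top':
        m=(abs(C[...,2]-.228)<.012)&(C[...,0]>.66)&(C[...,0]<.71)&(C[...,1]<-.075)&(C[...,1]>-.185)
        p=C[m];c=np.polyfit(p[:,1],p[:,0],1);print('rail',len(p),np.median(p[:,2]),'x=',c)
```

```text
side board z med 0.2684286901955188 2570 ((682.5985717773438, 123.2142105102539), (105.42073059082031, 367.755859375), 1.8950916528701782)
sign pts 516 [ 0.4235 -0.2826  0.0455] [ 0.5571 -0.2417  0.1221]
fit yaw -0.18695106623327767 y at .49 -0.2587971631762215 0.003946520442285795 513 [0.4245 0.5552]
holder 252 ((180.87420654296875, 266.2631530761719), (126.55565643310547, 1293.638916015625), 29.663320541381836)
marker 95 [0.6969 0.1458 0.133 ]
[0.6764 0.1298 0.1254] [0.7236 0.1581 0.141 ]
top board z med 0.26820977354016573 3974 ((684.7230224609375, 119.18963623046875), (100.13591766357422, 362.2463073730469), 2.0734658241271973)
sign pts 351 [ 0.4257 -0.2842  0.0455] [ 0.5535 -0.2478  0.1235]
fit yaw -0.1913978377238951 y at .49 -0.262975705735912 0.004121884179520476 351 [0.4266 0.5527]
holder 441 ((379.22723388671875, -164.66278076171875), (121.96749114990234, 396.3236999511719), 44.7570686340332)
marker 1 [0.6785 0.1458 0.1268]
[0.6785 0.1458 0.1268] [0.6785 0.1458 0.1268]
rail 200 0.22874286124468246 x= [-0.0333  0.6835]
```

```bash
cat >> h.py <<'E'
from scipy.spatial.transform import Rotation as R
def rot(yaw,th,flip=0):
    px=np.array([np.cos(yaw),np.sin(yaw),0]);py=np.array([-np.sin(yaw),np.cos(yaw),0])
    if flip: py=-py
    a=np.sin(th)*px-np.cos(th)*np.array([0,0,1]);return R.from_matrix(np.stack([a,py,np.cross(a,py)],1))
def rel(pos,Rt,s=None):
    s=s or manip.get_state();R0=R.from_quat(s['orientation'])
    dp=R0.inv().apply(np.asarray(pos)-s['position'])*100; rv=(R0.inv()*Rt).as_rotvec()
    print('rel cm',np.round(dp,2),'rv',np.round(rv,3),'rows>=',np.ceil(max(np.linalg.norm(dp)/4.17,np.degrees(np.linalg.norm(rv))/7.16)))
    return dp,rv
E
python3 - <<'E'
from h import *
np.set_printoptions(precision=4,suppress=True)
s=manip.get_state();print(R.from_quat(s['orientation']).as_matrix())
for f in(0,1): rel([0.40,-0.24,.30],rot(-.19,.7,f))
# overlay
import cv2
def sign(c,yaw):
    px=np.array([np.cos(yaw),np.sin(yaw),0]);py=np.array([-np.sin(yaw),np.cos(yaw),0]);zz=np.array([0,0,1.])
    L=[]
    f=lambda x,y,z:np.array(c)+px*x+py*y+zz*z
    for y in(-.006,.006):
        q=[f(-.065,y,-.05),f(.065,y,-.05),f(.065,y,.05),f(-.065,y,.05)];L+=[(q[i],q[(i+1)%4]) for i in range(4)]
    a=np.linspace(0,np.pi,13)
    h=[f(-.017,0,.05)]+[f(-.017*np.cos(t),0,.107+.017*np.sin(t)) for t in a]+[f(.02,0,.095),f(.025,0,.086)]
    return L+list(zip(h[:-1],h[1:]))
def rack(o,yaw,zt,mk):
    px=np.array([np.cos(yaw),np.sin(yaw),0]);py=np.array([-np.sin(yaw),np.cos(yaw),0])
    f=lambda x,y,z:np.array([*o,0])+px*x+py*y+np.array([0,0,z])
    L=[(f(0,-.234,zt),f(0,-.1,zt))]
    for z in(zt+.022,zt+.038):
        q=[f(-.045,-.1,z),f(.052,-.1,z),f(.052,.264,z),f(-.045,.264,z)];L+=[(q[i],q[(i+1)%4]) for i in range(4)]
    q=[f(0,mk-.012,.135),f(.04,mk-.012,.135),f(.04,mk+.012,.135),f(0,mk+.012,.135)];L+=[(q[i],q[(i+1)%4]) for i in range(4)]
    return L
for n,(x0,x1,y0,y1) in {'side':(190,420,90,230),'top':(200,430,85,225)}.items():
    im=np.load(f'{n}0.npz')['im'][y0:y1,x0:x1,::-1];k=3.4
    im=cv2.resize(im,None,fx=k,fy=k,interpolation=cv2.INTER_CUBIC)
    for a,b in sign([.489,-.2615,.06],-.195)+rack([.683,.038],.034,.230,.106):
        A,B=[tuple(int(round((t-o+.5)*k)) for t,o in zip(proj(n,p),(x0,y0))) for p in(a,b)]
        cv2.line(im,A,B,(255,255,0),1,cv2.LINE_AA)
    cv2.imwrite(f'pics/ov_{n}.png',im)
E
```

```text
[[-0.0005  0.2491 -0.9685]
 [ 0.0017 -0.9685 -0.2491]
 [-1.     -0.0018  0.0001]]
rel cm [ -6.39 -31.75 -32.76] rv [-2.554 -0.212  0.933] rows>= 22.0
rel cm [ -6.39 -31.75 -32.76] rv [0.423 0.689 0.156] rows>= 12.0
```

View pics/ov_side.png

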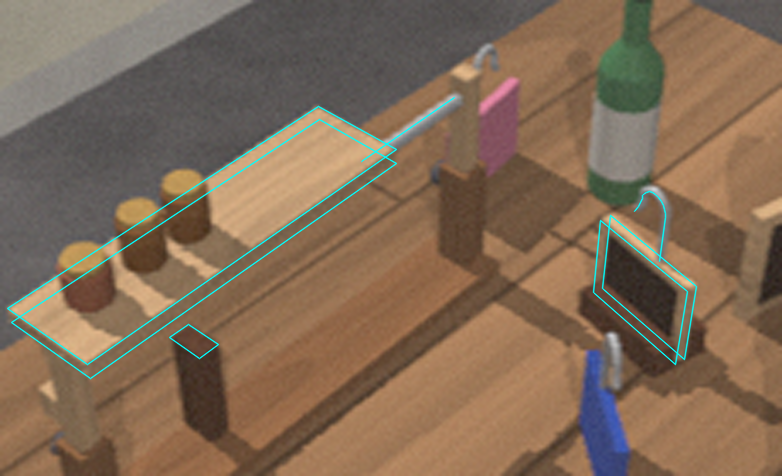

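View pics/ov_top.png

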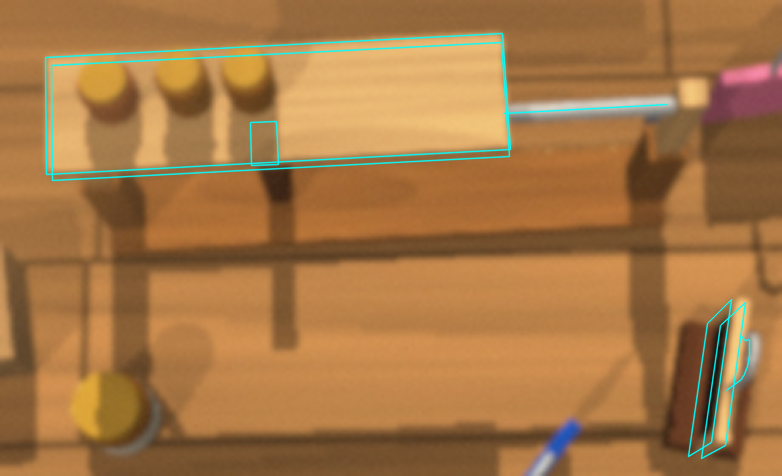

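Run:
```python
from h import *
np.set_printoptions(precision=3,suppress=True)
for n,box,b2 in(('side',(405,455,115,185),(355,380,185,245)),('top',(440,515,205,235),(335,375,200,250))):
    d=np.load(f'{n}0.npz')['d'];C=cloud(n,d)
    for nm,(x0,x1,y0,y1) in(('big',box),('blue',b2)):
        p=C[y0:y1,x0:x1].reshape(-1,3);p=p[(p[:,2]>.04)&(p[:,2]<.3)]
        print(n,nm,len(p),'min',p.min(0),'max',p.max(0),'pct y',np.percentile(p[:,1],[1,99]),'pctz',np.percentile(p[:,2],[50,99]))
        for lo,hi in((.04,.08),(.08,.12),(.12,.16),(.16,.3)):
            q=p[(p[:,2]>lo)&(p[:,2]<=hi)]
            if len(q): print('   z',lo,len(q),np.percentile(q[:,0],[2,98]),np.percentile(q[:,1],[2,98]))
print(atz('top',448,218,.13),atz('side',411,153,.13))
```

```text
side big 1124 min [ 0.374 -0.529  0.04 ] max [ 0.436 -0.344  0.249] pct y [-0.525 -0.347] pctz [0.109 0.244]
   z 0.04 326 [0.377 0.431] [-0.52  -0.348]
   z 0.08 335 [0.376 0.43 ] [-0.521 -0.348]
   z 0.12 329 [0.378 0.43 ] [-0.523 -0.349]
   z 0.16 134 [0.392 0.414] [-0.463 -0.405]
side blue 388 min [ 0.342 -0.125  0.04 ] max [ 0.455 -0.036  0.179] pct y [-0.122 -0.038] pctz [0.094 0.176]
   z 0.04 138 [0.344 0.448] [-0.118 -0.039]
   z 0.08 186 [0.344 0.446] [-0.121 -0.039]
   z 0.12 36 [0.376 0.412] [-0.097 -0.066]
   z 0.16 28 [0.381 0.409] [-0.091 -0.069]
top big 918 min [ 0.375 -0.532  0.04 ] max [ 0.434 -0.35   0.251] pct y [-0.525 -0.351] pctz [0.136 0.246]
   z 0.04 150 [0.376 0.431] [-0.522 -0.352]
   z 0.08 178 [0.376 0.432] [-0.521 -0.351]
   z 0.12 434 [0.378 0.43 ] [-0.525 -0.353]
   z 0.16 156 [0.394 0.415] [-0.464 -0.408]
top blue 199 min [ 0.344 -0.13   0.045] max [ 0.451 -0.042  0.18 ] pct y [-0.127 -0.043] pctz [0.1   0.179]
   z 0.04 6 [0.345 0.373] [-0.058 -0.042]
   z 0.08 145 [0.347 0.447] [-0.126 -0.046]
   z 0.12 8 [0.378 0.409] [-0.093 -0.071]
   z 0.16 40 [0.382 0.41 ] [-0.098 -0.074]
[ 0.412 -0.352  0.13 ] [ 0.433 -0.358  0.13 ]
```

Run:
```python
from h import *
np.set_printoptions(precision=3,suppress=True)
rel([0.32,-0.38,.40],rot(-.195,.7,1))
```

```text
rel cm [-16.41 -20.21 -21.53] rv [0.428 0.689 0.158] rows>= 9.0
```

>>> step_arm --steps "6 -6 -2 -2 0.04 0.07 0.02;6 -12 -6 -6 0.12 0.19 0.04;6 -15 -9 -10 0.19 0.3 0.07;6 -16.4 -12 -13 0.26 0.42 0.1;6 -16.4 -15 -16 0.33 0.53 0.12;6 -16.4 -18 -19 0.39 0.63 0.145;6 -16.4 -20.2 -21.5 0.428 0.689 0.158;6 -16.4 -20.2 -21.5 0.428 0.689 0.158;6 -16.4 -20.2 -21.5 0.428 0.689 0.158"

```text
time: 0.85
position: [0.3206, -0.3958, 0.3882]
orientation: [0.901, -0.079, -0.423, -0.05]
force: [1.3, -0.1, 0.2]
opening: 0.0599
```

```bash
cat >> h.py <<'E'
SC=np.array([.489,-.2645,.06]);SY=-.195;TH=.7
def graspT(gx=-.051,gz=.034,back=0.,c=None,yaw=None,th=None):
    c=SC if c is None else np.asarray(c);yaw=SY if yaw is None else yaw;th=TH if th is None else th
    px=np.array([np.cos(yaw),np.sin(yaw),0]);Rt=rot(yaw,th,1);a=Rt.as_matrix()[:,0]
    return c+px*gx+np.array([0,0,gz])+a*(.005-back),Rt
E
python3 - <<'E'
from h import *
np.set_printoptions(precision=3,suppress=True)
s=manip.get_state();print(s['time'],s['position'],s['joints'],s['opening'])
p,Rt=graspT(back=.09);print(p);rel(p,Rt)
E
```

```text
0.85 [ 0.321 -0.396  0.388] [ 1.318 -0.3   -0.064  1.938 -0.667  1.224 -0.368] 0.05989520704337332
[ 0.385 -0.244  0.159]
rel cm [ 20.22 -15.57  12.1 ] rv [-0.008  0.01   0.024] rows>= 7.0
```

>>> step_arm --steps "6 2 -4 1 0 0 0.01;6 4 -8 2 0 0 0.02;6 6 -12 4 -0.008 0.01 0.024;6 10 -15.6 6 -0.008 0.01 0.024;6 14 -15.6 9 -0.008 0.01 0.024;6 17 -15.6 11 -0.008 0.01 0.024;6 20.2 -15.6 12.1 -0.008 0.01 0.024;6 20.2 -15.6 12.1 -0.008 0.01 0.024;6 20.2 -15.6 12.1 -0.008 0.01 0.024"

```text
time: 1.6
position: [0.405, -0.2608, 0.1424]
orientation: [0.901, -0.074, -0.424, -0.05]
force: [1.1, -0.3, -0.7]
opening: 0.0601
```

```bash
cat >> h.py <<'E'
import cv2
def shot(n,tag,box=None,k=3):
    im,d=manip.snapshot(n);np.savez(f'{n}_{tag}.npz',im=im,d=d)
    x0,x1,y0,y1=box or (0,640,0,400)
    o=cv2.resize(im[y0:y1,x0:x1,::-1],None,fx=k,fy=k,interpolation=cv2.INTER_CUBIC)
    for x in range((x0+9)//10*10,x1,10):
        cv2.line(o,(int((x-x0)*k),0),(int((x-x0)*k),4),(0,0,255),1)
        if x%20==0: cv2.putText(o,str(x),(int((x-x0)*k),15),0,.38,(0,0,255),1)
    for y in range((y0+9)//10*10,y1,10):
        cv2.line(o,(0,int((y-y0)*k)),(4,int((y-y0)*k)),(0,0,255),1)
        if y%20==0: cv2.putText(o,str(y),(5,int((y-y0)*k)+4),0,.38,(0,0,255),1)
    cv2.imwrite(f'pics/{n}_{tag}.png',o)
E
python3 - <<'E'
from h import *
np.set_printoptions(precision=3,suppress=True)
s=manip.get_state();print(s['time'],s['position'],s['joints'],s['opening'],s['force'])
p,Rt=graspT();rel(p,Rt)
shot('side','pre',(320,480,100,240),4);shot('top','pre',(340,520,130,270),4)
E
```

```text
1.6 [ 0.405 -0.261  0.142] [ 0.85  -0.301 -0.038  2.448 -0.825  0.579 -0.336] 0.060087037963873643 [ 1.143 -0.329 -0.656]
rel cm [ 6.32 -1.06  0.59] rv [-0.003  0.012  0.032] rows>= 2.0
```

View pics/side_pre.png

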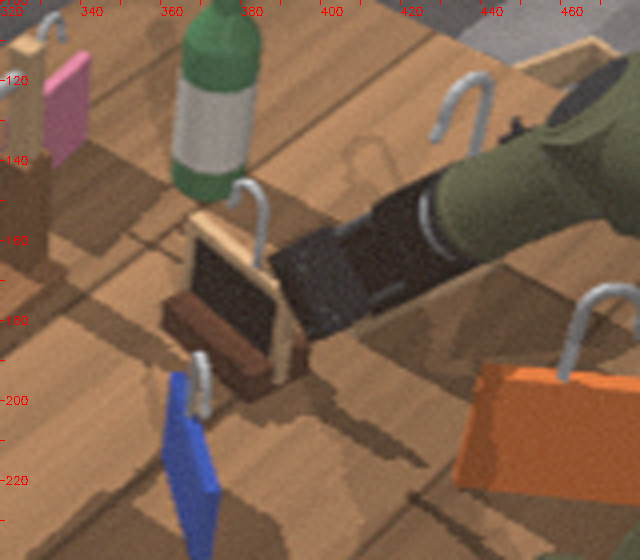

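View pics/top_pre.png

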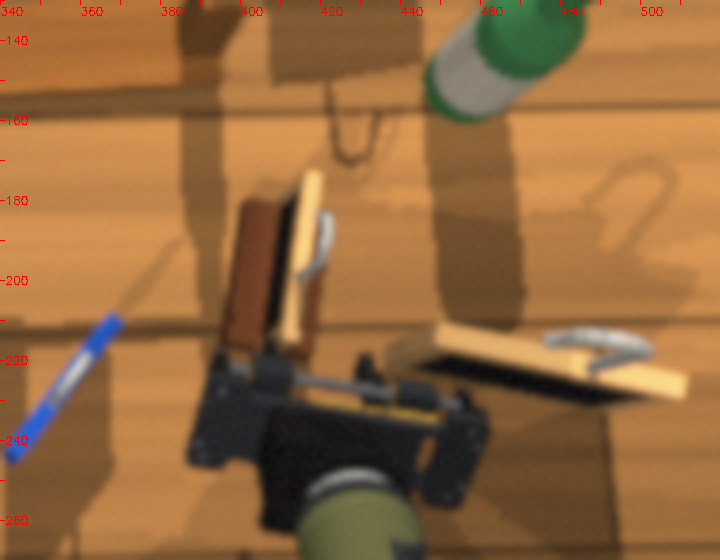

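Run:
```python
from h import *
np.set_printoptions(precision=3,suppress=True)
for n,box in(('side',(408,450,115,185)),('top',(440,515,205,235))):
    d=np.load(f'{n}0.npz')['d'];C=cloud(n,d);x0,x1,y0,y1=box
    p=C[y0:y1,x0:x1].reshape(-1,3);p=p[(p[:,2]>.04)&(p[:,2]<.3)&(p[:,1]>-.40)]
    print(n,np.percentile(p[:,2],[90,97,99.5]))
    print(np.percentile(p[:,1],[97,99,99.8]), 'x at y>-.36',np.percentile(p[p[:,1]>-.36][:,0],[5,50,95]))
for th in(.5,.6,.7):
    p,Rt=graspT(-.055,.038,th=th);rel(p,Rt)
    g=p-Rt.as_matrix()[:,0]*.005; a,y,z=Rt.as_matrix().T
    print(th,'body right corners',[np.round(g-.051*a+.095*sy*y+.0375*sz*z,3) for sy in(1,-1) for sz in(1,-1)])
```

```text
side [0.138 0.141 0.142]
[-0.347 -0.345 -0.345] x at y>-.36 [0.414 0.42  0.433]
top [0.14  0.142 0.144]
[-0.351 -0.351 -0.35 ] x at y>-.36 [0.417 0.424 0.433]
rel cm [ 5.88 -1.53  0.63] rv [-0.008 -0.188  0.027] rows>= 2.0
0.5 body right corners [array([ 0.36 , -0.336,  0.125]), array([ 0.425, -0.349,  0.161]), array([ 0.397, -0.15 ,  0.125]), array([ 0.462, -0.162,  0.161])]
rel cm [ 5.89 -1.53  0.58] rv [-0.01  -0.088  0.027] rows>= 2.0
0.6 body right corners [array([ 0.358, -0.335,  0.119]), array([ 0.419, -0.347,  0.161]), array([ 0.395, -0.149,  0.119]), array([ 0.456, -0.161,  0.161])]
rel cm [ 5.89 -1.53  0.53] rv [-0.011  0.012  0.026] rows>= 2.0
0.7 body right corners [array([ 0.356, -0.335,  0.113]), array([ 0.413, -0.346,  0.161]), array([ 0.393, -0.149,  0.113]), array([ 0.449, -0.16 ,  0.161])]
```

>>> step_arm --steps "6 0.5 -0.8 0 -0.005 -0.044 0.013;6 1 -1.53 0.1 -0.01 -0.088 0.027;6 2 -1.53 0.2 -0.01 -0.088 0.027;6 3 -1.53 0.3 -0.01 -0.088 0.027"

```text
time: 2.03
position: [0.4212, -0.2546, 0.1188]
orientation: [0.88, -0.088, -0.464, -0.046]
force: [-0.2, 0.8, 0.3]
opening: 0.0598
```

Run:
```python
from h import *
np.set_printoptions(precision=3,suppress=True)
s=manip.get_state();print(s['time'],s['position'],s['joints'],s['opening'],s['force'])
p,Rt=graspT(-.055,.038,th=.6);rel(p,Rt)
shot('side','pre2',(320,480,100,240),4);shot('top','pre2',(370,480,160,250),6)
```

```text
2.0333 [ 0.421 -0.255  0.119] [ 0.88  -0.237 -0.185  2.413 -0.675  0.511 -0.56 ] 0.05982853763120674 [-0.201  0.786  0.344]
rel cm [ 2.97 -0.36  0.07] rv [-0.003 -0.001 -0.004] rows>= 1.0
```

View pics/top_pre2.png

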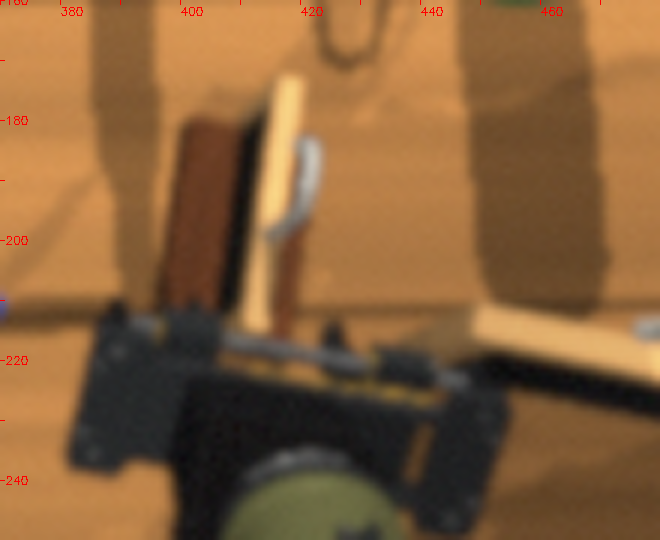

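View pics/side_pre2.png

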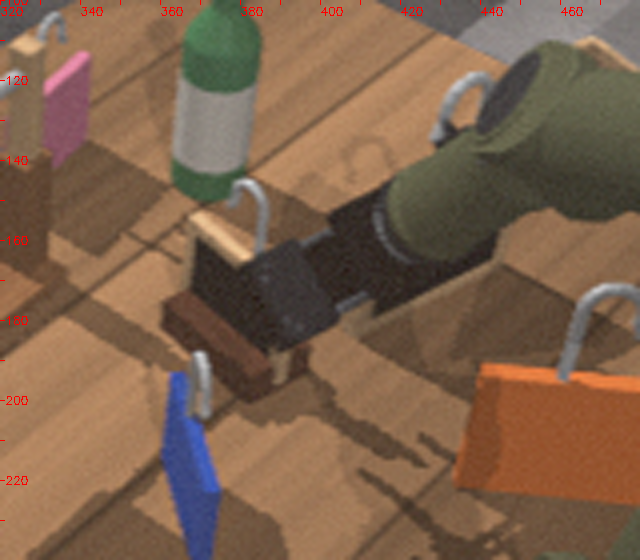

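>>> step_arm --steps "6 1 -0.2 0 0 0 0;6 2 -0.35 0.05 0 0 0;6 3 -0.35 0.07 0 0 0;6 3 -0.35 0.07 0 0 0"

```text
time: 2.47
position: [0.4356, -0.2543, 0.0904]
orientation: [0.879, -0.089, -0.466, -0.049]
force: [-0.9, -0.3, -0.4]
opening: 0.06
```

Run:
```python
from h import *
np.set_printoptions(precision=3,suppress=True)
s=manip.get_state();print(s['time'],s['position'],s['joints'],s['opening'],s['force'])
p,Rt=graspT(-.055,.038,th=.6);rel(p,Rt)
shot('top','pre3',(370,480,160,250),6)
```

```text
2.4667 [ 0.436 -0.254  0.09 ] [ 0.85  -0.152 -0.191  2.414 -0.726  0.426 -0.52 ] 0.05998594585769381 [-0.931 -0.311 -0.415]
rel cm [-0.16 -0.04 -0.38] rv [-0.008  0.004 -0.001] rows>= 1.0
```

View pics/top_pre3.png

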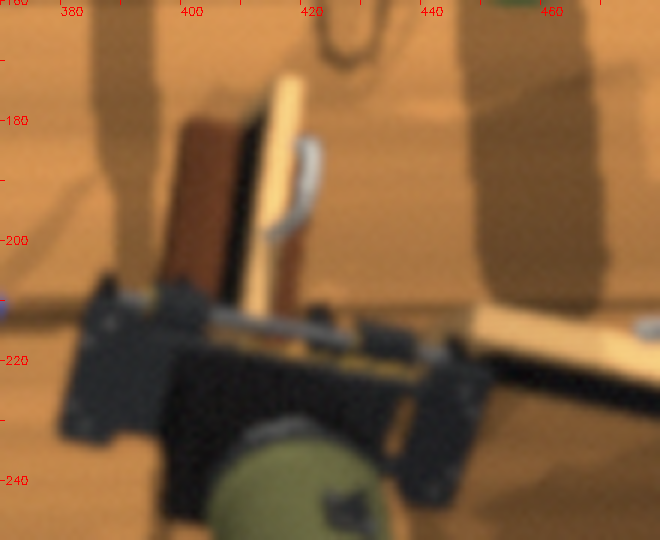

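>>> step_arm --steps "6 -0.15 -0.04 -0.38 0 0 0;3 -0.15 -0.04 -0.38 0 0 0;2 -0.15 -0.04 -0.38 0 0 0;0 -0.15 -0.04 -0.38 0 0 0;0 -0.15 -0.04 -0.38 0 0 0;0 -0.15 -0.04 -0.38 0 0 0;0 -0.15 -0.04 -0.38 0 0 0;0 -0.15 -0.04 -0.38 0 0 0" --squeeze 10

```text
time: 3.18
position: [0.4379, -0.2543, 0.0944]
orientation: [0.879, -0.088, -0.466, -0.049]
force: [-0.3, 0.6, 0.8]
opening: 0.0215
```

Run:
```python
from h import *
np.set_printoptions(precision=3,suppress=True)
s=manip.get_state();print(s['time'],s['position'],s['opening'],s['force'],s['moment'])
p,Rt=graspT(-.055,.038,th=.6);rel(p,Rt)
shot('top','g',(370,480,160,250),6)
```

```text
3.1833 [ 0.438 -0.254  0.094] 0.021454788653587447 [-0.259  0.619  0.77 ] [0.154 0.631 0.047]
rel cm [0.04 0.02 0.04] rv [-0.008  0.004 -0.001] rows>= 1.0
```

View pics/top_g.png

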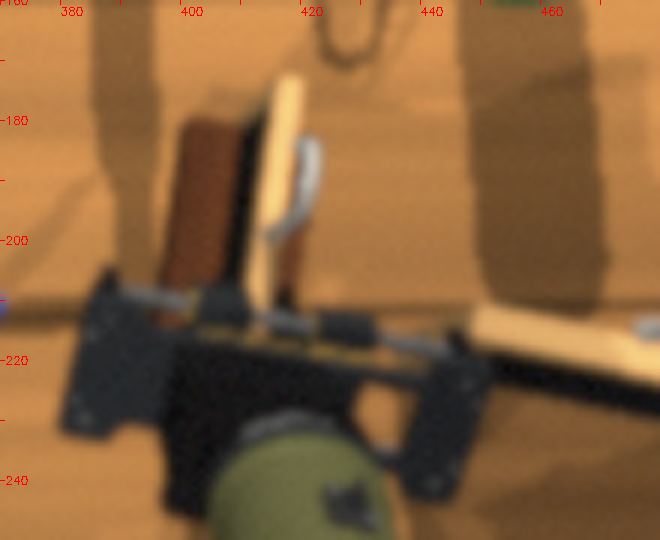

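Top view: the fingers are closing either side of the sign's near end at about (411,210). They aren't shut yet, so I keep closing.

>>> step_arm --steps "0 0 0 0 0 0 0;0 0 0 0 0 0 0;0 0 0 0 0 0 0;0 0 0 0 0 0 0;0 0 0 0 0 0 0"

```text
time: 3.65
position: [0.4379, -0.2542, 0.0943]
orientation: [0.879, -0.088, -0.466, -0.049]
force: [-0.2, 0.6, -0.0]
opening: 0.0121
```

>>> step_arm --steps "0 0 0 0 0 0 0;0 0 0 0 0 0 0;0 0 0 0 0 0 0" --squeeze 45

```text
time: 3.9
position: [0.4379, -0.2542, 0.0944]
orientation: [0.879, -0.088, -0.466, -0.049]
force: [1.3, -0.5, 0.8]
opening: 0.0119
```

Run:
```python
from h import *
np.set_printoptions(precision=3,suppress=True)
s=manip.get_state();print(s['time'],s['position'],s['opening'],s['force'],s['moment'])
R0=R.from_quat(s['orientation']);M=R0.as_matrix();print(M)
print('yaw of jaw',np.arctan2(-M[1,1],-M[0,1])-np.pi/2, 'lift cm in tool', M.T@[0,0,1.])
shot('top','g2',(370,480,160,250),6);shot('side','g2',(340,440,110,220),5)
```

```text
3.9 [ 0.438 -0.254  0.094] 0.011852031298892124 [ 1.32  -0.475  0.769] [0.095 0.649 0.002]
[[ 0.551 -0.201 -0.81 ]
 [-0.11  -0.98   0.168]
 [-0.827 -0.003 -0.562]]
yaw of jaw -0.20200883809414116 lift cm in tool [-0.827 -0.003 -0.562]
```

View pics/top_g2.png

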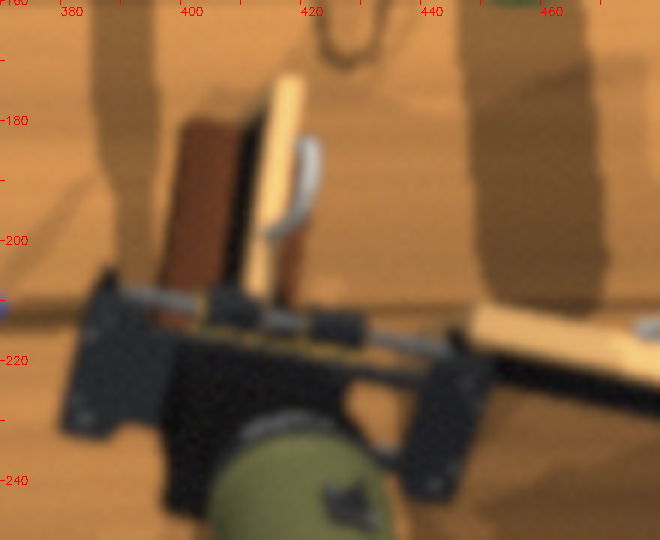

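View pics/side_g2.png

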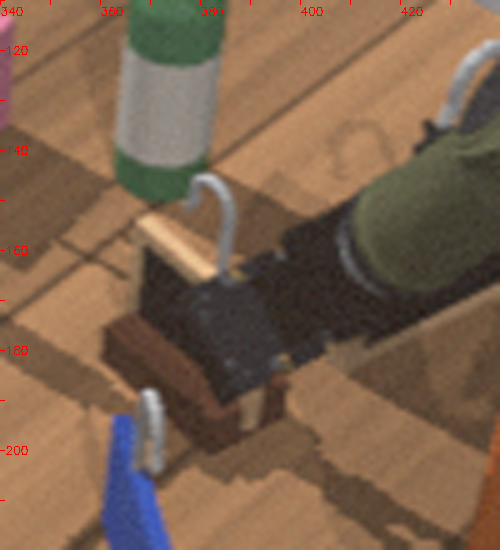

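>>> step_arm --steps "0 -0.5 0 -0.4 0 0 0;0 -1.2 0 -0.8 0 0 0;0 -2 0 -1.5 0 0 0;0 -2.6 0 -2.3 0 0 0;0 -3.2 0 -3.2 0 0 0;0 -3.2 0 -3.2 0 0 0"

```text
time: 4.5
position: [0.4479, -0.2571, 0.142]
orientation: [0.88, -0.089, -0.464, -0.047]
force: [0.8, -1.1, -0.6]
opening: 0.0115
```

Run:
```python
from h import *
np.set_printoptions(precision=3,suppress=True)
s=manip.get_state();print(s['time'],s['position'],s['opening'],s['force'],s['moment'],s['joints'])
shot('top','l',(370,480,140,250),5);shot('side','l',(340,440,100,220),5)
```

```text
4.5 [ 0.448 -0.257  0.142] 0.011494422502452159 [ 0.796 -1.088 -0.587] [ 0.197  0.806 -0.083] [ 0.889 -0.22  -0.233  2.344 -0.608  0.537 -0.672]
```

View pics/side_l.png

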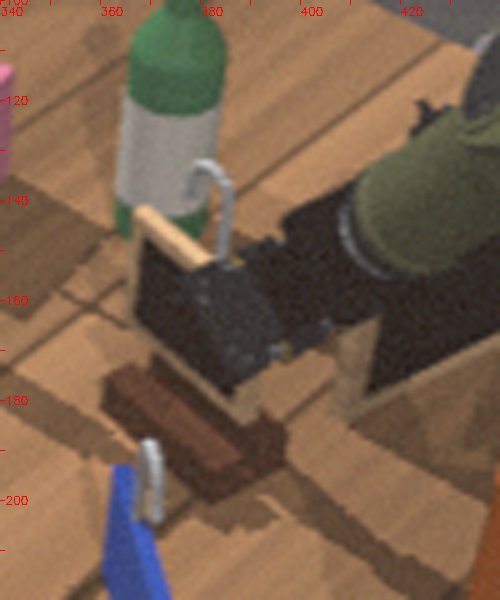

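```bash
cat >> h.py <<'E'
def tcp_for(c,yaw,off=(-.0521,0,.034),th=.6):
    px=np.array([np.cos(yaw),np.sin(yaw),0]);py=np.array([-np.sin(yaw),np.cos(yaw),0])
    return np.asarray(c)+off[0]*px+off[1]*py+np.array([0,0,off[2]]),rot(yaw,th,1)
RO=np.array([.683,.038]);RY=.034
def rk(x,y):
    return RO+x*np.array([np.cos(RY),np.sin(RY)])+y*np.array([-np.sin(RY),np.cos(RY)])
def cur_center(off=(-.0521,0,.034)):
    s=manip.get_state();M=R.from_quat(s['orientation']).as_matrix();yaw=np.arctan2(M[0,1],-M[1,1])
    px=np.array([np.cos(yaw),np.sin(yaw),0]);py=np.array([-np.sin(yaw),np.cos(yaw),0])
    return s['position']-off[0]*px-off[1]*py-np.array([0,0,off[2]]),yaw
E
python3 - <<'E'
from h import *
np.set_printoptions(precision=3,suppress=True)
print(cur_center())
c=np.r_[rk(-.10,-.2),.155];print(c)
p,Rt=tcp_for(c,.034);print(p);rel(p,Rt)
E
```

```text
(array([ 0.497, -0.267,  0.105]), np.float64(-0.20167452480355516))
[ 0.59  -0.165  0.155]
[ 0.538 -0.167  0.189]
rel cm [ -0.05 -10.57  -8.72] rv [-0.196  0.003 -0.131] rows>= 4.0
```

>>> step_arm --steps "0 0 -1 -1.5 -0.02 0 -0.01;0 0 -3 -3 -0.06 0 -0.04;0 0 -5.5 -5 -0.1 0 -0.07;0 0 -8 -7 -0.15 0 -0.1;0 0 -9.8 -8.2 -0.18 0 -0.12;0 0 -10.6 -8.7 -0.196 0.003 -0.131;0 0 -10.6 -8.7 -0.196 0.003 -0.131;0 0 -10.6 -8.7 -0.196 0.003 -0.131"

```text
time: 5.27
position: [0.5372, -0.1668, 0.1874]
orientation: [0.884, 0.015, -0.467, 0.008]
force: [-0.7, -0.6, -0.8]
opening: 0.0118
```

```bash
cat >> h.py <<'E'
def sign_lines(c,yaw,pitch=0):
    Rz=R.from_euler('ZY',[yaw,pitch]).as_matrix()
    f=lambda x,y,z:np.array(c)+Rz@np.array([x,y,z]);L=[]
    for y in(-.006,.006):
        q=[f(-.065,y,-.05),f(.065,y,-.05),f(.065,y,.05),f(-.065,y,.05)];L+=[(q[i],q[(i+1)%4]) for i in range(4)]
    a=np.linspace(0,np.pi,13)
    h=[f(-.017,0,.05)]+[f(-.017*np.cos(t),0,.107+.017*np.sin(t)) for t in a]+[f(.02,0,.095),f(.025,0,.086)]
    return L+list(zip(h[:-1],h[1:]))
def rack_lines(zt=.23,mk=.106):
    f=lambda x,y,z:np.r_[rk(x,y),z]
    L=[(f(0,-.234,zt),f(0,-.1,zt))]
    for z in(zt+.022,zt+.038):
        q=[f(-.045,-.1,z),f(.052,-.1,z),f(.052,.264,z),f(-.045,.264,z)];L+=[(q[i],q[(i+1)%4]) for i in range(4)]
    return L
def overlay(n,tag,box,k,lines):
    x0,x1,y0,y1=box;im=np.load(f'{n}_{tag}.npz')['im'][y0:y1,x0:x1,::-1]
    im=cv2.resize(im,None,fx=k,fy=k,interpolation=cv2.INTER_CUBIC)
    for a,b in lines:
        A,B=[tuple(int(round((t-o+.5)*k)) for t,o in zip(proj(n,p),(x0,y0))) for p in(a,b)]
        cv2.line(im,A,B,(255,255,0),1,cv2.LINE_AA)
    cv2.imwrite(f'pics/{n}_{tag}_ov.png',im)
E
python3 - <<'E'
from h import *
np.set_printoptions(precision=3,suppress=True)
s=manip.get_state();print(s['time'],s['position'],s['opening'],s['force'],s['moment'],s['joints'])
c,y=cur_center();print(c,y)
shot('side','t1',(280,420,80,220),5);shot('top','t1',(330,440,90,200),5)
L=sign_lines(c,y)+rack_lines()
overlay('side','t1',(270,400,80,200),5,L);overlay('top','t1',(330,440,90,200),5,L)
E
```

```text
5.2667 [ 0.537 -0.167  0.187] 0.01183224369347354 [-0.722 -0.562 -0.801] [-0.03   1.013 -0.01 ] [ 0.799 -0.168 -0.36   2.195 -0.555  0.625 -0.733]
[ 0.589 -0.165  0.153] 0.03411998178080541
```

View pics/side_t1_ov.png

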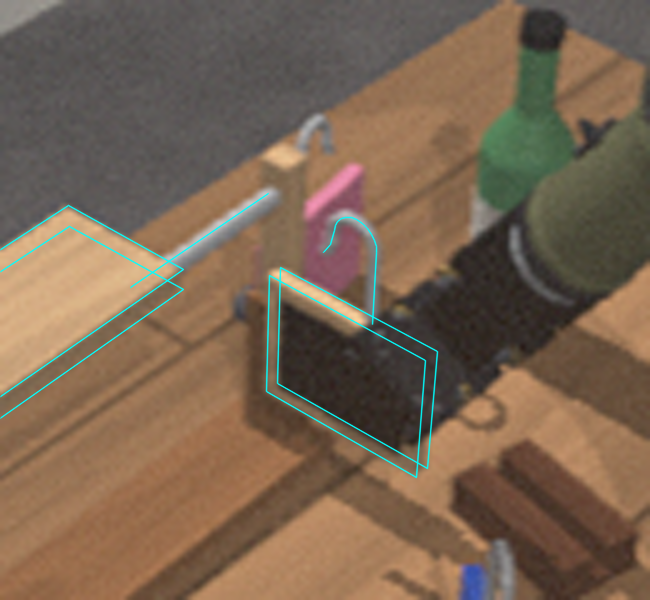

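View pics/top_t1_ov.png

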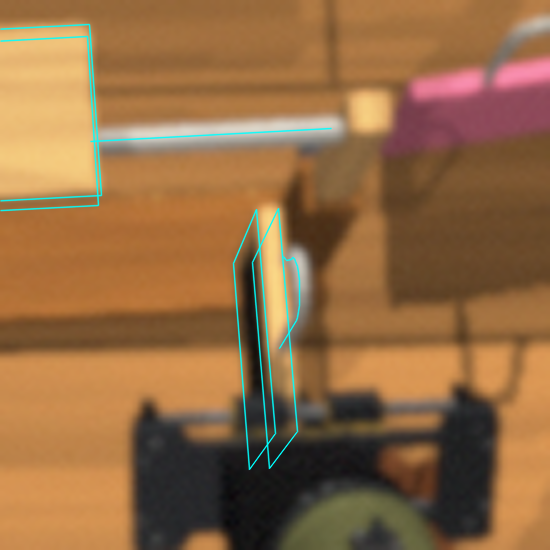

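Run:
```python
from h import *
np.set_printoptions(precision=3,suppress=True)
for x in(-.06,-.03,0):
    c=np.r_[rk(x,-.2),.1555];p,Rt=tcp_for(c,.034);rel(p,Rt)
```

```text
rel cm [ 2.13 -0.07 -3.54] rv [-0.002  0.002 -0.   ] rows>= 1.0
rel cm [ 3.82 -0.07 -6.02] rv [-0.002  0.002 -0.   ] rows>= 2.0
rel cm [ 5.51 -0.08 -8.5 ] rv [-0.002  0.002 -0.   ] rows>= 3.0
```

>>> step_arm --steps "0 0.4 0 -0.9 0 0 0;0 1 0 -1.7 0 0 0;0 1.55 0 -2.6 0 0 0;0 2.1 0 -3.5 0 0 0;0 2.5 0 -4.1 0 0 0;0 2.5 0 -4.1 0 0 0"

```text
time: 5.87
position: [0.5861, -0.166, 0.1898]
orientation: [0.884, 0.015, -0.467, 0.007]
force: [-0.4, 0.1, -1.7]
opening: 0.0117
```

Run:
```python
from h import *
np.set_printoptions(precision=3,suppress=True)
s=manip.get_state();print(s['time'],s['position'],s['opening'],s['force'],s['moment'],s['joints'])
c,y=cur_center();print(c,y)
for x in(-.06,-.03,0):
    cc=np.r_[rk(x,-.2),.1555];p,Rt=tcp_for(cc,.034);rel(p,Rt)
shot('side','t2',(280,420,80,220),5);shot('top','t2',(330,440,90,200),5)
L=sign_lines(c,y)+rack_lines()
overlay('side','t2',(270,370,80,200),5,L);overlay('top','t2',(330,440,90,200),5,L)
```

```text
5.8667 [ 0.586 -0.166  0.19 ] 0.01165961725478074 [-0.377  0.114 -1.662] [ 0.031  0.931 -0.01 ] [ 0.791 -0.065 -0.416  2.103 -0.463  0.585 -0.848]
[ 0.638 -0.164  0.156] 0.03258403149485809
rel cm [-0.44 -0.06  0.71] rv [-0.002  0.001  0.   ] rows>= 1.0
rel cm [ 1.25 -0.06 -1.77] rv [-0.002  0.001  0.   ] rows>= 1.0
rel cm [ 2.94 -0.06 -4.25] rv [-0.002  0.001  0.   ] rows>= 2.0
```

View pics/side_t2_ov.png

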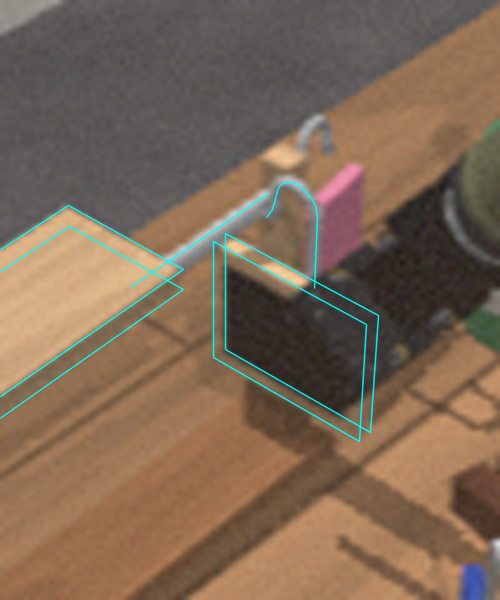

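View pics/top_t2_ov.png

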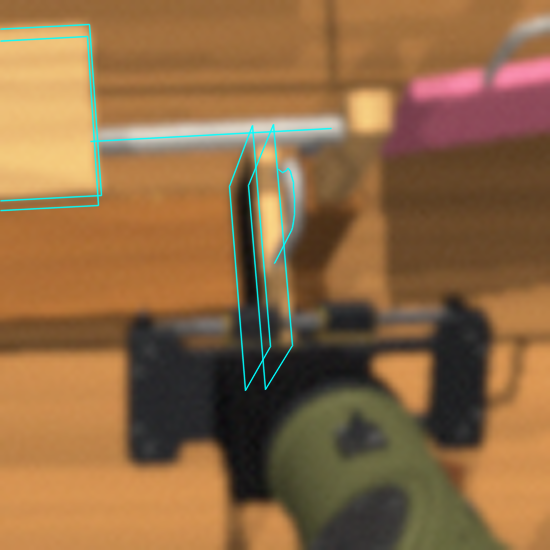

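>>> step_arm --steps "0 0.5 0 -0.7 0 0 0;0 1 0 -1.4 0 0 0;0 1.5 0 -2.1 0 0 0;0 2 0 -2.8 0 0 0;0 2.5 0 -3.5 0 0 0;0 2.9 0 -4.2 0 0 0;0 2.95 -0.05 -4.25 0 0 0"

```text
time: 6.55
position: [0.638, -0.1636, 0.1891]
orientation: [0.884, 0.015, -0.467, 0.007]
force: [0.2, -0.2, -0.6]
opening: 0.0119
```

Run:
```python
from h import *
np.set_printoptions(precision=3,suppress=True)
s=manip.get_state();print(s['time'],s['position'],s['opening'],s['force'],s['moment'],s['joints'])
c,y=cur_center();print(c,y)
for z in(.1555,.12,.11,.106):
    cc=np.r_[rk(0,-.2),z];p,Rt=tcp_for(cc,.034);rel(p,Rt)
L=sign_lines(c,y)+rack_lines()
shot('side','t3');shot('top','t3',(330,440,90,200),5)
overlay('side','t3',(270,370,80,200),5,L);overlay('top','t3',(330,440,90,200),5,L)
```

```text
6.55 [ 0.638 -0.164  0.189] 0.011910463750311032 [ 0.24  -0.248 -0.557] [-0.028  0.932  0.015] [ 0.758  0.047 -0.45   2.003 -0.337  0.553 -0.986]
[ 0.69  -0.162  0.155] 0.03296464636834913
rel cm [-0.04  0.01  0.  ] rv [-0.002  0.001  0.001] rows>= 1.0
rel cm [2.89 0.01 2.  ] rv [-0.002  0.001  0.001] rows>= 1.0
rel cm [3.71 0.02 2.57] rv [-0.002  0.001  0.001] rows>= 2.0
rel cm [4.04 0.02 2.79] rv [-0.002  0.001  0.001] rows>= 2.0
```

View pics/side_t3_ov.png

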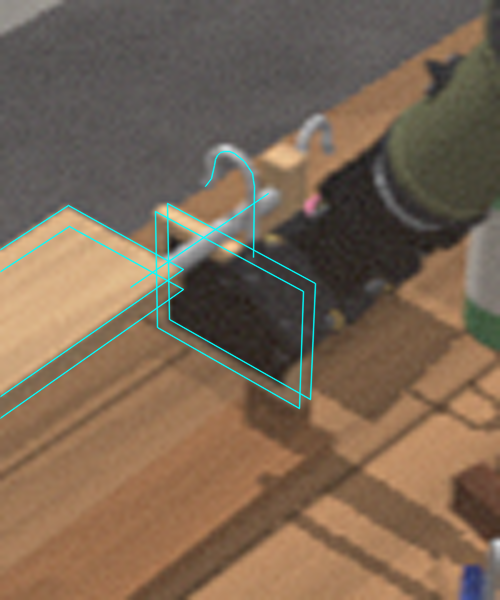

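View pics/top_t3_ov.png

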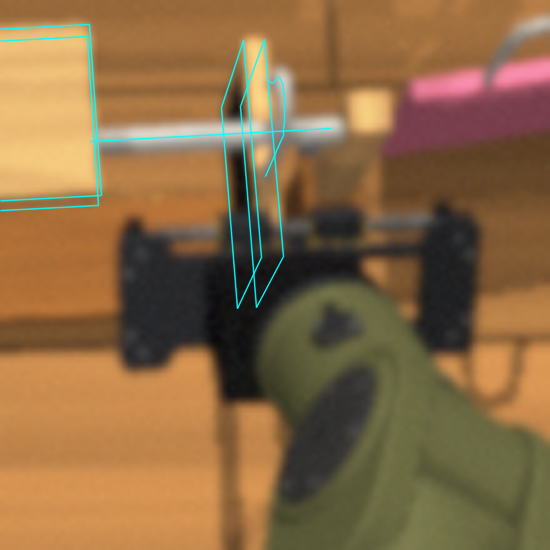

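View pics/top_t3.png

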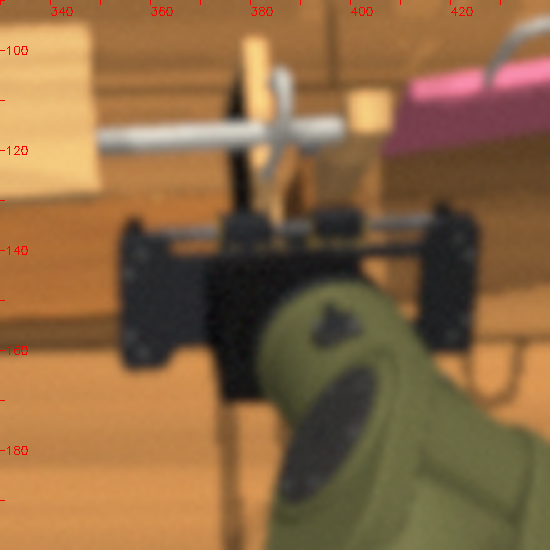

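>>> step_arm --steps "0 0.6 0 0.4 0 0 0;0 1.2 0 0.8 0 0 0;0 1.8 0 1.2 0 0 0;0 2.4 0 1.65 0 0 0;0 2.9 0 2 0 0 0;0 2.9 0 2 0 0 0"

```text
time: 7.15
position: [0.6348, -0.163, 0.1506]
orientation: [0.883, 0.016, -0.469, 0.006]
force: [-0.4, 0.2, -2.4]
opening: 0.0115
```

Run:
```python
from h import *
np.set_printoptions(precision=3,suppress=True)
s=manip.get_state();print(s['time'],s['position'],s['opening'],s['force'],s['moment'],s['joints'])
c,y=cur_center();print(c,y)
for z in(.12,.115,.11,.106):
    cc=np.r_[rk(0.001,-.2),z];p,Rt=tcp_for(cc,.034);rel(p,Rt)
```

```text
7.15 [ 0.635 -0.163  0.151] 0.011458326419645197 [-0.401  0.244 -2.401] [-0.038  0.979 -0.023] [ 0.755  0.091 -0.454  2.044 -0.343  0.477 -0.962]
[ 0.687 -0.161  0.117] 0.033090248859516176
rel cm [-0.07  0.08 -0.51] rv [-0.003  0.006  0.003] rows>= 1.0
rel cm [ 0.35  0.08 -0.23] rv [-0.003  0.006  0.003] rows>= 1.0
rel cm [0.76 0.08 0.05] rv [-0.003  0.006  0.003] rows>= 1.0
rel cm [1.1  0.08 0.27] rv [-0.003  0.006  0.003] rows>= 1.0
```

>>> step_arm --steps "0 0.1 0.04 -0.2 0 0 0;0 0.35 0.08 -0.23 0 0 0;0 0.35 0.08 -0.23 0 0 0"

```text
time: 7.4
position: [0.6392, -0.1638, 0.1491]
orientation: [0.883, 0.016, -0.469, 0.006]
force: [-0.7, -0.1, -1.9]
opening: 0.0117
```

>>> step_arm --steps "0 0.16 0 0.11 0 0 0;0 0.16 0 0.11 0 0 0"

```text
time: 7.57
position: [0.6393, -0.1638, 0.1471]
orientation: [0.883, 0.016, -0.469, 0.006]
force: [-0.9, -0.0, -1.3]
opening: 0.0119
```

>>> step_arm --steps "0 0.16 0 0.11 0 0 0;0 0.16 0 0.11 0 0 0"

```text
time: 7.73
position: [0.6398, -0.164, 0.1458]
orientation: [0.883, 0.015, -0.468, 0.006]
force: [-1.2, 0.5, 0.9]
opening: 0.0116
```

>>> step_arm --steps "0 0.12 0 0.08 0 0 0;0 0.12 0 0.08 0 0 0"

```text
time: 7.9
position: [0.6405, -0.1642, 0.1454]
orientation: [0.884, 0.015, -0.468, 0.007]
force: [-3.8, 1.6, 4.3]
opening: 0.0117
```

Run:
```python
from h import *
np.set_printoptions(precision=3,suppress=True)
s=manip.get_state();print(s['time'],s['position'],s['opening'],s['force'],s['moment'],s['joints'])
c,y=cur_center();print(c,y)
L=sign_lines(c,y)+rack_lines()
shot('side','t4');shot('top','t4',(330,440,90,200),5)
overlay('side','t4',(270,370,80,200),5,L);overlay('top','t4',(330,440,90,200),5,[])
```

```text
7.9 [ 0.64  -0.164  0.145] 0.011709508218903378 [-3.844  1.571  4.264] [0.093 0.315 0.142] [ 0.75   0.11  -0.454  2.039 -0.334  0.459 -0.967]
[ 0.693 -0.162  0.111] 0.03280503506439867
```

View pics/side_t4_ov.png

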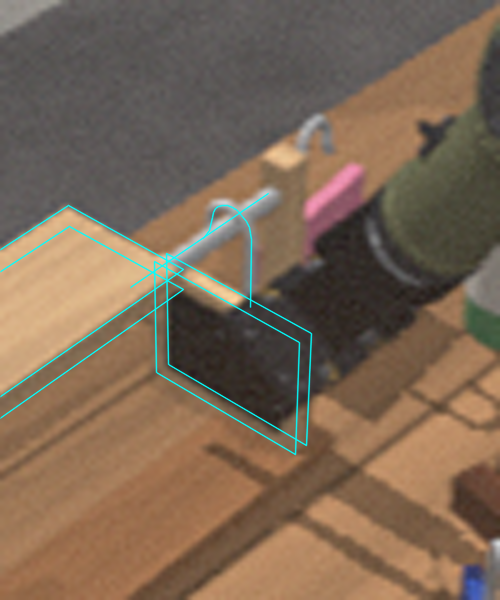

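View pics/top_t4.png

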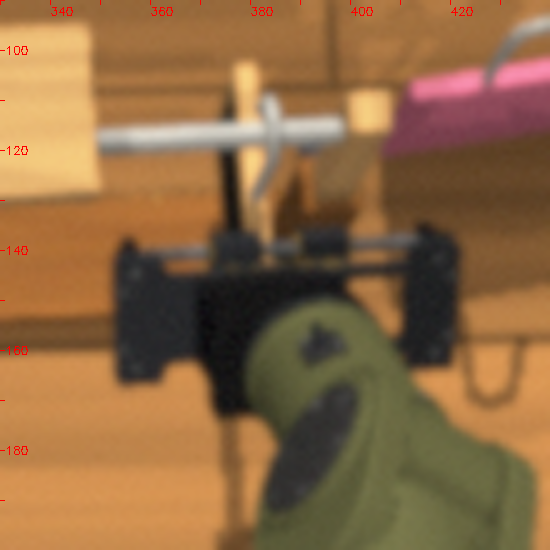

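Run:
```python
from h import *
np.set_printoptions(precision=3,suppress=True)
z=.1145
for y in(-.2,-.11,.06):
    cc=np.r_[rk(0.001,y),z];p,Rt=tcp_for(cc,.034);print(p);rel(p,Rt)
```

```text
[ 0.639 -0.164  0.149]
rel cm [-0.35 -0.06 -0.04] rv [-0.002  0.002  0.001] rows>= 1.0
[ 0.636 -0.074  0.149]
rel cm [-0.34 -9.06 -0.02] rv [-0.002  0.002  0.001] rows>= 3.0
[0.63  0.096 0.149]
rel cm [ -0.31 -26.06   0.02] rv [-0.002  0.002  0.001] rows>= 7.0
```

>>> step_arm --steps "0 -0.2 -0.1 0 0 0 0;0 -0.35 -0.5 -0.04 -0.002 0.002 0.001;0 -0.35 -1.4 -0.04 -0.002 0.002 0.001;0 -0.35 -2.4 -0.04 -0.002 0.002 0.001;0 -0.35 -3.4 -0.03 -0.002 0.002 0.001;0 -0.35 -4.4 -0.03 -0.002 0.002 0.001;0 -0.34 -5.4 -0.03 -0.002 0.002 0.001;0 -0.34 -6.4 -0.03 -0.002 0.002 0.001;0 -0.34 -7.2 -0.02 -0.002 0.002 0.001;0 -0.34 -7.5 -0.02 -0.002 0.002 0.001"

```text
time: 8.83
position: [0.6353, -0.087, 0.1475]
orientation: [0.884, 0.016, -0.468, 0.008]
force: [-0.1, 0.4, -2.4]
opening: 0.0114
```

Run:
```python
from h import *
np.set_printoptions(precision=3,suppress=True)
s=manip.get_state();print(s['time'],s['position'],s['opening'],s['force'],s['moment'],s['joints'])
c,y=cur_center();print(c,y)
for yy in(-.03,.065):
    cc=np.r_[rk(0.001,yy),.1145];p,Rt=tcp_for(cc,.034);rel(p,Rt)
L=sign_lines(c,y)+rack_lines()
shot('side','t5');shot('top','t5',(300,420,90,200),5)
overlay('side','t5',(230,350,80,200),5,L)
```

```text
8.8333 [ 0.635 -0.087  0.147] 0.011408909120292193 [-0.143  0.392 -2.389] [-0.016  0.945 -0.004] [ 0.644  0.048 -0.496  2.096 -0.209  0.424 -1.214]
[ 0.687 -0.085  0.113] 0.03644337376877069
rel cm [-0.01 -9.33 -0.14] rv [0.001 0.003 0.002] rows>= 3.0
rel cm [  0.01 -18.83  -0.15] rv [0.001 0.003 0.002] rows>= 5.0
```

View pics/side_t5_ov.png

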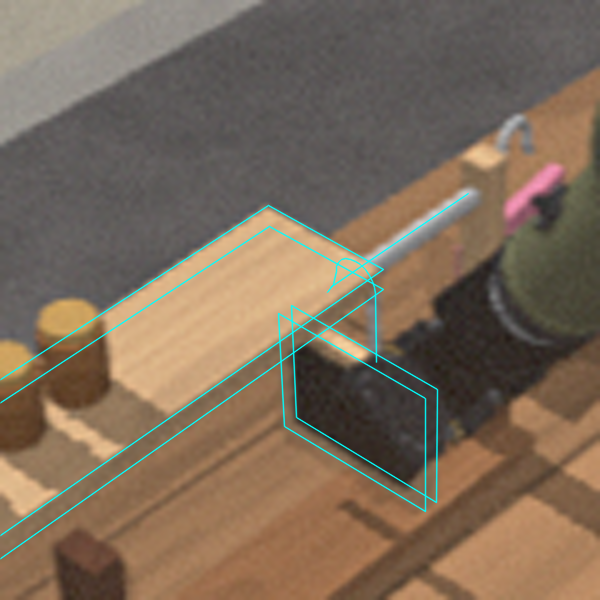

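View pics/top_t5.png

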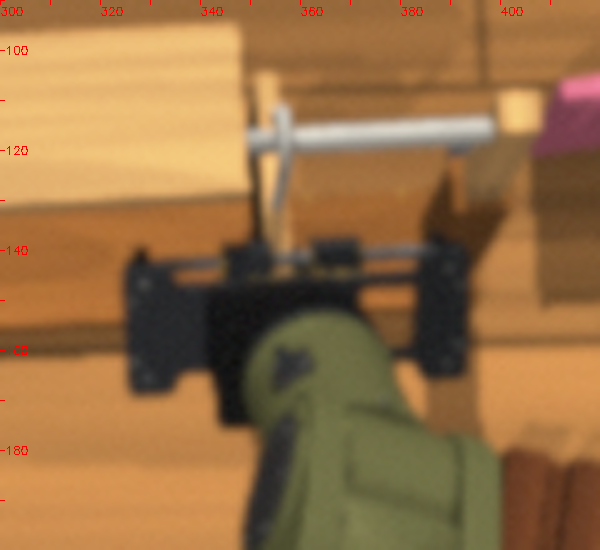

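>>> step_arm --steps "0 0 -0.5 -0.14 0 0.003 0.002;0 0 -1.4 -0.14 0 0.003 0.002;0 0 -2.4 -0.14 0 0.003 0.002;0 0 -3.4 -0.14 0 0.003 0.002;0 0 -4.4 -0.14 0 0.003 0.002;0 0 -5.4 -0.14 0 0.003 0.002;0 0 -6.4 -0.14 0 0.003 0.002;0 0 -7.4 -0.14 0 0.003 0.002;0 0 -8.4 -0.14 0 0.003 0.002;0 0 -9.3 -0.14 0 0.003 0.002"

```text
time: 9.77
position: [0.6333, 0.0046, 0.1484]
orientation: [0.885, 0.015, -0.466, 0.008]
force: [-0.1, 0.7, -1.9]
opening: 0.0116
```

Run:
```python
from h import *
np.set_printoptions(precision=3,suppress=True)
s=manip.get_state();print(s['time'],s['position'],s['opening'],s['force'],s['moment'],s['joints'])
c,y=cur_center();print(c,y)
for yy in(.065,.075):
    cc=np.r_[rk(0.001,yy),.1145];p,Rt=tcp_for(cc,.034);rel(p,Rt)
```

```text
9.7667 [0.633 0.005 0.148] 0.011643142006195659 [-0.104  0.694 -1.913] [ 0.019  0.903 -0.018] [ 0.51   0.02  -0.566  2.122  0.057  0.403 -1.636]
[0.685 0.006 0.114] 0.03346061747786172
rel cm [-0.03 -9.67  0.02] rv [-0.    -0.001 -0.001] rows>= 3.0
rel cm [ -0.03 -10.67   0.02] rv [-0.    -0.001 -0.001] rows>= 3.0
```

>>> step_arm --steps "0 0 -0.6 0 0 0 0;0 0 -1.6 0 0 0 0;0 0 -2.6 0 0 0 0;0 0 -3.6 0 0 0 0;0 0 -4.6 0 0 0 0;0 0 -5.6 0 0 0 0;0 0 -6.6 0 0 0 0;0 0 -7.6 0 0 0 0;0 0 -8.6 0 0 0 0;0 0 -9.5 0 0 0 0"

```text
time: 10.6
position: [0.6301, 0.0992, 0.1481]
orientation: [0.884, 0.014, -0.466, 0.008]
force: [-0.2, 0.5, -1.3]
opening: 0.0117
```

Run:
```python
from h import *
np.set_printoptions(precision=3,suppress=True)
s=manip.get_state();print(s['time'],s['position'],s['opening'],s['force'],s['moment'],s['joints'])
c,y=cur_center();print(c,y)
for yy in(.08,.088):
    cc=np.r_[rk(0.001,yy),.1145];p,Rt=tcp_for(cc,.034);rel(p,Rt)
L=sign_lines(c,y)+rack_lines()
shot('side','t6');shot('top','t6',(230,360,90,200),5)
overlay('side','t6',(180,310,100,220),5,L)
```

```text
10.6 [0.63  0.099 0.148] 0.011739530063839477 [-0.178  0.515 -1.323] [-0.046  0.946 -0.062] [ 0.367  0.042 -0.644  2.105  0.378  0.442 -2.104]
[0.682 0.101 0.114] 0.03216204471272519
rel cm [-0.05 -1.7  -0.  ] rv [-0.001 -0.    -0.001] rows>= 1.0
rel cm [-0.06 -2.5  -0.  ] rv [-0.001 -0.    -0.001] rows>= 1.0
```

View pics/side_t6_ov.png

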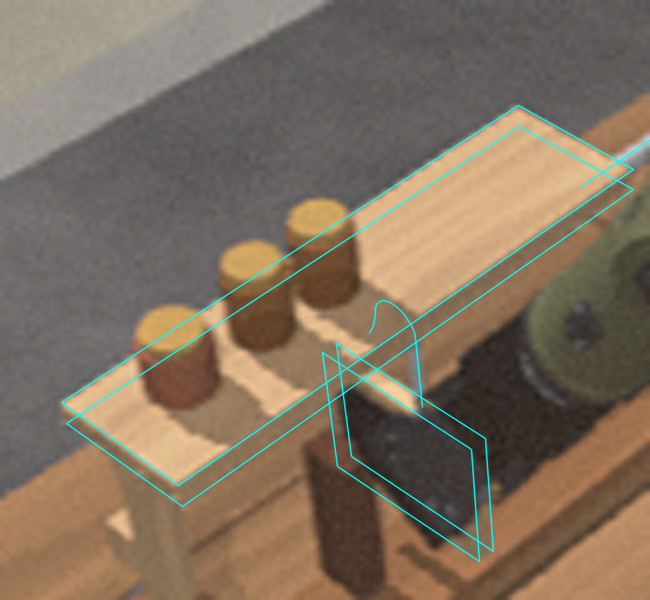

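View pics/top_t6.png

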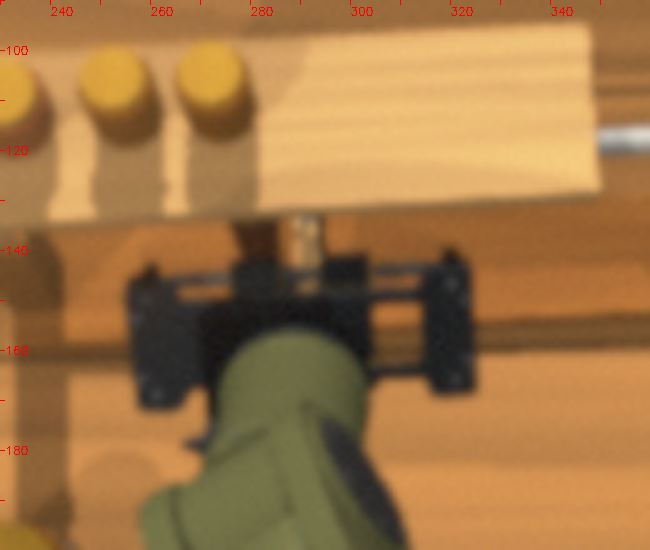

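>>> step_arm --steps "0 0 -0.4 0 0 0 0;0 0 -0.8 0 0 0 0;0 0 -1.2 0 0 0 0;0 0 -1.6 0 0 0 0;0 0 -1.6 0 0 0 0"

```text
time: 11.12
position: [0.6295, 0.1179, 0.1484]
orientation: [0.885, 0.016, -0.466, 0.008]
force: [0.2, 0.4, -1.6]
opening: 0.0115
```

>>> step_arm --steps "0 0 -0.1 0 0 0 0;0 0 -0.2 0 0 0 0;0 0 -0.2 0 0 0 0"

```text
time: 11.37
position: [0.6294, 0.12, 0.1484]
orientation: [0.885, 0.016, -0.466, 0.008]
force: [-0.5, -0.3, -1.7]
opening: 0.0115
```

>>> step_arm --steps "0 0 -0.1 0 0 0 0;0 0 -0.2 0 0 0 0;0 0 -0.2 0 0 0 0"

```text
time: 11.62
position: [0.6294, 0.1218, 0.1484]
orientation: [0.885, 0.016, -0.466, 0.008]
force: [-0.5, -1.0, -1.1]
opening: 0.0117
```

>>> step_arm --steps "0 0 -0.1 0 0 0 0;0 0 -0.2 0 0 0 0;0 0 -0.2 0 0 0 0"

```text
time: 11.87
position: [0.6293, 0.1222, 0.1483]
orientation: [0.884, 0.015, -0.466, 0.008]
force: [-1.4, -3.5, -0.2]
opening: 0.0115
```

Run:
```python
from h import *
np.set_printoptions(precision=3,suppress=True)
s=manip.get_state();print(s['time'],s['position'],s['opening'],s['force'],s['moment'],s['joints'])
c,y=cur_center();d=c[:2]-RO;print(c,y,'rack',d@[np.cos(RY),np.sin(RY)],d@[-np.sin(RY),np.cos(RY)])
M=R.from_quat(s['orientation']).as_matrix();print(M.T@[0,0,-1])
shot('side','t7',(180,310,100,220),5)
```

```text
11.8667 [0.629 0.122 0.148] 0.011536199017228025 [-1.438 -3.466 -0.178] [-0.812  0.836 -0.682] [ 0.328  0.054 -0.659  2.095  0.448  0.461 -2.205]
[0.681 0.124 0.114] 0.034061499788235035 rack 0.0013186919371850066 0.08599759719599112
[ 0.825 -0.001  0.565]
```

View pics/side_t7.png

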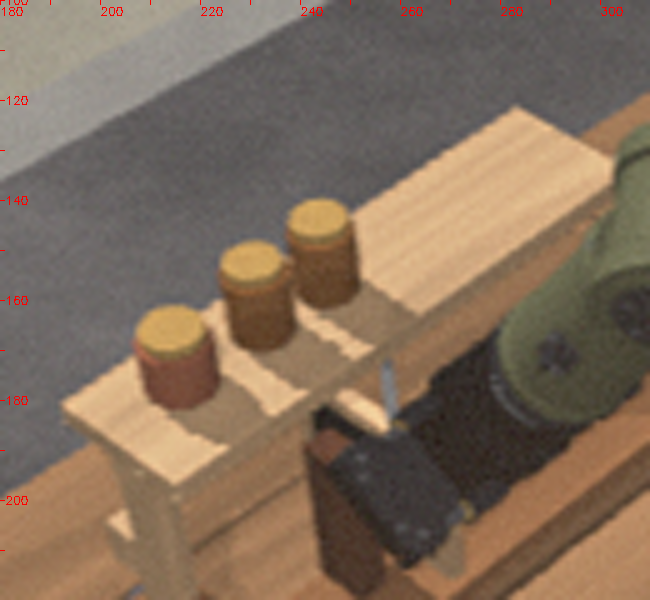

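>>> step_arm --steps "0 0 0.1 0 0 0 0;0 0 0.18 0 0 0 0;0 0.1 0.18 0.07 0 0 0;0 0.2 0.18 0.13 0 0 0;0 0.2 0.18 0.13 0 0 0"

```text
time: 12.33
position: [0.6294, 0.1212, 0.1458]
orientation: [0.884, 0.015, -0.466, 0.009]
force: [-0.3, 0.4, -0.4]
opening: 0.0115
```

>>> step_arm --steps "0 0.08 0 0.06 0 0 0;0 0.08 0 0.06 0 0 0"

```text
time: 12.5
position: [0.6299, 0.1216, 0.1454]
orientation: [0.885, 0.016, -0.466, 0.008]
force: [-0.4, -1.3, 3.1]
opening: 0.0115
```

>>> step_arm --steps "0 -0.03 0 -0.02 0 0 0;0 -0.03 0 -0.02 0 0 0;0 -0.03 0 -0.02 0 0 0" --squeeze 4

```text
time: 12.75
position: [0.6298, 0.1217, 0.1457]
orientation: [0.885, 0.016, -0.466, 0.008]
force: [0.4, -0.5, 0.1]
opening: 0.0121
```

>>> step_arm --steps "1.3 0 0 0 0 0 0;1.4 0 0 0 0 0 0;1.6 0 0 0 0 0 0;1.9 0 0 0 0 0 0;2.3 0 0 0 0 0 0;2.6 0 0 0 0 0 0;2.6 0 0 0 0 0 0"

```text
time: 13.33
position: [0.6298, 0.1217, 0.1457]
orientation: [0.885, 0.016, -0.466, 0.008]
force: [0.4, 0.2, 0.3]
opening: 0.0249
```

Run:
```python
from h import *
np.set_printoptions(precision=3,suppress=True)
s=manip.get_state();print(s['time'],s['position'],s['opening'],s['force'],s['moment'])
M=R.from_quat(s['orientation']).as_matrix();print(M.T@[0,0,-1])
shot('side','r1',(180,310,100,220),5);shot('top','r1',(230,360,90,200),5)
```

```text
13.3333 [0.63  0.122 0.146] 0.02485231749576918 [0.413 0.182 0.265] [-0.028  0.673 -0.013]
[ 0.824 -0.     0.566]
```

View pics/side_r1.png

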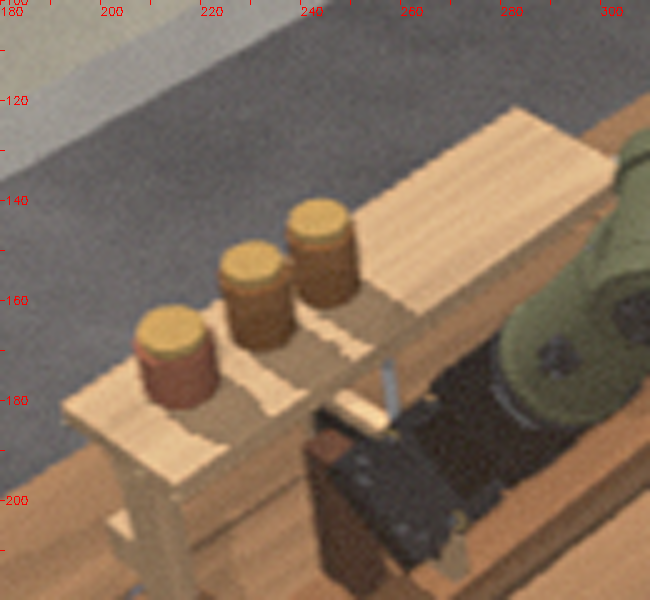

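View pics/top_r1.png

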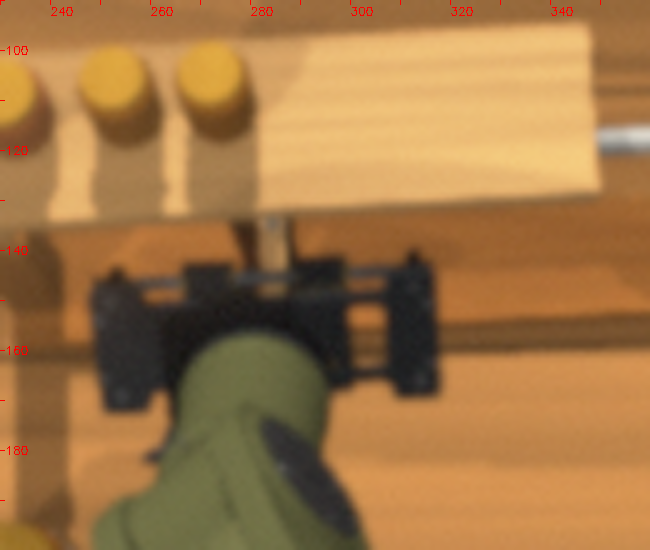

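>>> step_arm --steps "3.5 0 0 0 0 0 0;4 0 0 0 0 0 0;4 -0.3 0 0.1 0 0 0;4 -0.9 0 0.4 0 0 0;4 -1.8 0 0.8 0 0 0;4 -2.8 0 1.6 0 0 0;4 -3.8 0 2.8 0 0 0;4 -5 0 4.5 0 0 0;4 -6 0 6.5 0 0 0;4 -7 0 8.5 0 0 0"

```text
time: 14.27
position: [0.5194, 0.1177, 0.1556]
orientation: [0.885, 0.016, -0.465, 0.008]
force: [0.1, 0.8, 0.2]
opening: 0.04
```

Run:
```python
from h import *
np.set_printoptions(precision=3,suppress=True)
s=manip.get_state();print(s['time'],s['position'],s['opening'],s['force'],s['moment'],s['joints'])
shot('side','r2',(180,310,100,220),5);shot('top','r2',(200,360,90,200),5)
```

```text
14.2667 [0.519 0.118 0.156] 0.039954586111914485 [0.129 0.842 0.186] [-0.004  0.651  0.057] [ 0.28  -0.254 -0.614  2.309  0.083  0.468 -1.96 ]
```

View pics/side_r2.png

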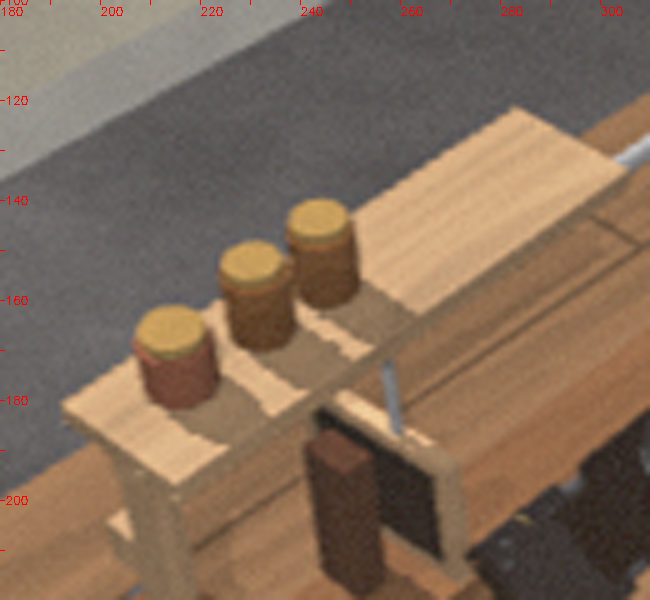

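View pics/top_r2.png

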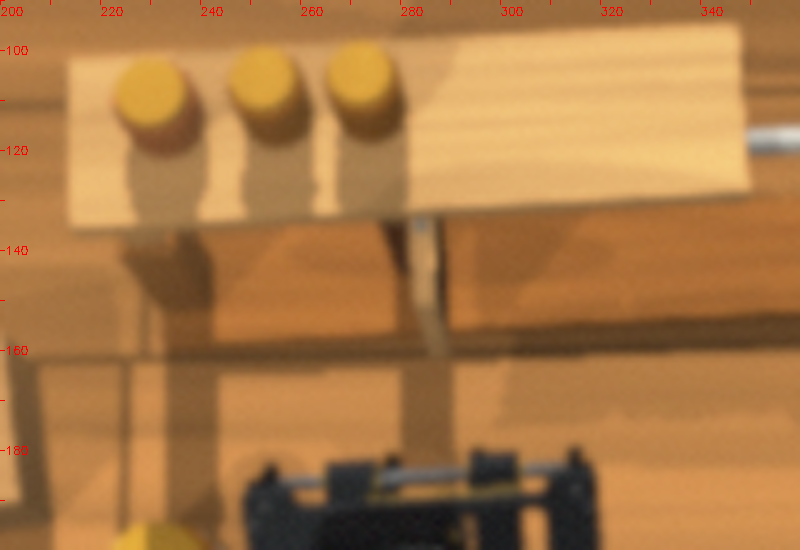

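>>> step_arm --steps "4 0 0 0 0 0 0;4 0 0 0 0 0 0;4 0 0 0 0 0 0;4 0 0 0 0 0 0;4 0 0 0 0 0 0;4 0 0 0 0 0 0;4 0 0 0 0 0 0;4 0 0 0 0 0 0"

```text
time: 15.03
position: [0.5172, 0.117, 0.1539]
orientation: [0.884, 0.015, -0.467, 0.01]
force: [-0.5, -0.2, -0.5]
opening: 0.0398
```

Run:
```python
from h import *
np.set_printoptions(precision=3,suppress=True)
shot('side','r3',(180,310,100,220),5);shot('top','r3',(200,360,90,200),5)
for n in('side','top'):
    a=np.load(f'{n}_r2.npz')['im'].astype(int);b=np.load(f'{n}_r3.npz')['im'].astype(int)
    box=(slice(165,220),slice(235,280)) if n=='side' else (slice(130,165),slice(275,295))
    print(n,abs(a-b)[box].mean(), abs(a-b)[300:350,100:200].mean())
d=np.load('side_r3.npz')['d'];C=cloud('side',d)
p=C[165:225,235:280].reshape(-1,3)
q=p[(p[:,2]>.065)&(p[:,2]<.17)&(p[:,0]>.60)&(p[:,0]<.76)&(p[:,1]<.133)&(p[:,1]>.1)]
c=np.polyfit(q[:,0],q[:,1],1);print(len(q),'yaw',np.arctan(c[0]),'x',q[:,0].min(),q[:,0].max(),'z max',q[:,2].max())
A=np.c_[q[:,0],q[:,2],np.ones(len(q))];s=np.linalg.lstsq(A,q[:,1],rcond=None)[0];print('roll slope',s)
L=sign_lines([.6813,.1237,.1105],.034)+rack_lines()
mk=lambda x,y,z:np.r_[rk(x,y),z]
my=.0860+.018
qq=[mk(0,my-.012,.135),mk(.04,my-.012,.135),mk(.04,my+.012,.135),mk(0,my+.012,.135)]
L+=[(qq[i],qq[(i+1)%4]) for i in range(4)]
overlay('side','r3',(180,310,100,220),5,L);overlay('top','r3',(200,360,90,200),5,L)
```

```text
side 3.200673400673401 2.4709333333333334
top 1.3961904761904762 1.0384
511 yaw 0.04808945347674088 x 0.6093194349175168 0.7460589940529118 z max 0.16968266996811665
roll slope [ 0.058 -0.039  0.095]
```

View pics/side_r3_ov.png

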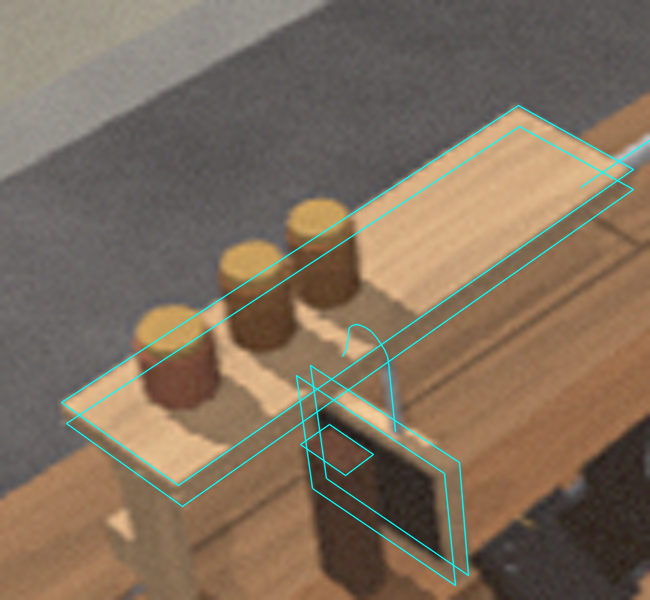

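View pics/top_r3_ov.png

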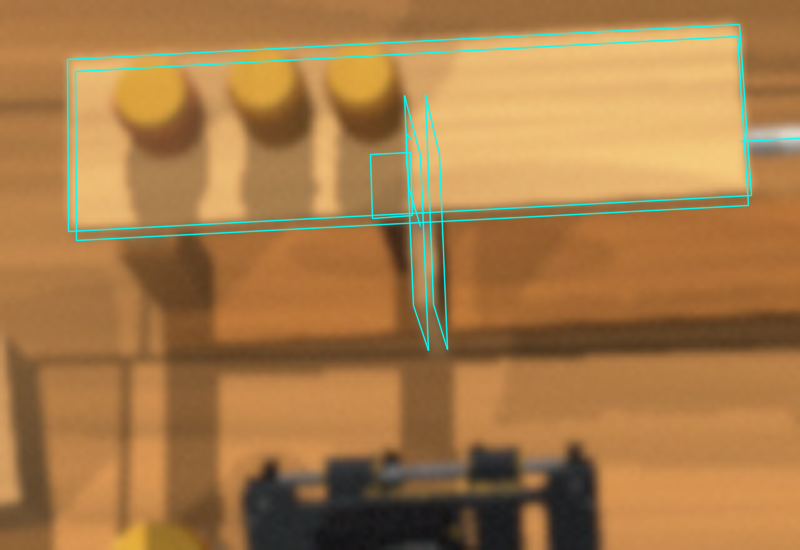

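```bash
python3 -c "
from bench import manip
print(manip.close_job());print(manip.get_state()['time'])"
```

```text
the job is handed in; nothing more can be done
None
the job is handed in; nothing more can be done
```

The sign is hanging by its hook on the rail, up against the marker post, and the job is handed in. `close_job()` gave no verdict, so everything below comes from my own measurements.

**What I did:** I pinched the small slate sign at its near upper corner, lifted it out of the holder and took it to the open end of the rail. I hooked it on there, raised it about 3 mm and slid it along under the board until it touched the marker. Then I backed off slightly, lowered it onto the rail, let go and withdrew. The last clock reading before handing in was 15.0 s, plus 0.1 s for the final two pictures.

**Rail height:** I found about 230 mm by camera. By touch, first contact came with the hook at about 231–232 mm. The highest forces I read were about 6 N on the rail and 3.5 N on the marker.

**Last checks:**
- **Position:** The pose I worked out for the sign matched both camera views. From the arm's readings it stands about 1 mm or less from the marker. I did not measure that gap separately.
- **Squareness:** The depth fit gave the sign a yaw of 0.048 rad against about 0.034 rad for the rack, and a sideways tilt of about 0.04 rad. I did not measure its tilt in the other direction, but it looks upright.
- **Stillness:** Pictures 0.8 s apart looked the same by eye. The pixel difference around the sign was slightly above noise (3.2 against 2.5 in the side view, 1.4 against 1.0 in the top view). I took that as edge effects and did not check further.
- **Other objects:** The gripper ended about 10 cm clear of the sign. I kept away from the bottle, jar and carton, but did not re-measure their positions at the end.

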